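# Stand cut tubes in a welding jig and bring the jig onto the turntable

### The job

Fit up the square tubes for welding: with the jig plate still on its loading stand, tip each tube that lies on the bench up on end and stand it square in one of the plate's corner locators. Then slide the loaded plate, flat and without lifting it, across the gap onto the turntable until it meets the stop bar and sits centred, and finally take the turntable round by its black knob a quarter turn clockwise, seen from above, so that the plate's push flange points away from the robot, with every tube still standing in its locator. There may be two or three tubes; leave the other tools on the bench alone.

Things in the scene. Friction and masses are not known exactly. Their poses are not given: they have to be found in the camera images.
- base: Fixed steel base that carries the welding turntable and the loading stand. Origin on the bench under the turntable's vertical axis; x points away from the robot, y (to the robot's left) from the turntable towards the stand, z up (yaw within 0.06 rad of the robot's). The stand's top, 116 mm wide in x, is 50 mm above the bench and runs from y = 180 to y = 380 mm; along both its sides runs a low guide rail (inner faces at x = -48 and +48 mm, 6 mm above the top).
- stand_mid (a point): Middle of the loading stand's top face (at x 0, y 280, z 50 mm of the base).
- turntable (a joint): Angle of the turntable, rad, 0 at the loading position, growing clockwise seen from above; it stays where it is left (friction about 0.25 N m), starts within 0.08 of 0, end stops at -0.35 and 2.2. A quarter turn is 1.57.
- table_mid (a point): Centre of the turntable's flat top, a steel disc 270 mm across, its top 48 mm above the bench, 2 mm lower than the stand; its rim is 45 mm from the stand's edge. Turns with the disc; at angle 0 its axes are the base's. On the disc, at y = -97.5 mm, is the near face of a stop bar (70 mm long in x, 14 mm high).
- knob (a point): Centre of the upright black knob (28 mm across, 36 mm tall, vertical axis) that tops a handle post on the turntable, 85 mm in x and -85 mm in y from the disc's centre and 112 mm above its top (160 mm above the bench); it turns with the disc. The post under it is 14 mm thick.
- plate: Loose steel jig plate on the loading stand, 0.7 kg. Origin under its middle locator; z up, y towards the push flange. The flat part is 90 mm wide (x) and 8 mm thick, from y = -95 mm (leading edge, meets the stop bar) to y = +90 mm; a tongue 44 mm wide joins it to an upright push flange at y = 148 to 154 mm, 90 mm wide and reaching from 2 to 48 mm above the plate's underside. It lies between the guide rails with 3 mm to spare on each side, leading edge towards the turntable.
- corner_a (a point): Centre of a tube's place in a corner locator, on the plate's upper face, at y = -60 mm of the plate. The locator is two low bars (10 mm high, 6 mm thick) forming a corner, one 25 mm from this point on its -y side and one 25 mm on its +x side, so a 40 mm tube stands in it with 5 mm to each bar; the other two sides are open (the next locator's bar is 29 mm away on +y).
- corner_b (a point): Centre of a tube's place in a corner locator, on the plate's upper face, at y = 0 mm of the plate. The locator is two low bars (10 mm high, 6 mm thick) forming a corner, one 25 mm from this point on its -y side and one 25 mm on its +x side, so a 40 mm tube stands in it with 5 mm to each bar; the other two sides are open (the next locator's bar is 29 mm away on +y).
- corner_c (a point): Centre of a tube's place in a corner locator, on the plate's upper face, at y = 60 mm of the plate. The locator is two low bars (10 mm high, 6 mm thick) forming a corner, one 25 mm from this point on its -y side and one 25 mm on its +x side, so a 40 mm tube stands in it with 5 mm to each bar; the other two sides are open (the next locator's bar is 29 mm away on +y).
- flange (a point): Middle of the push flange's outer face, at y = 154 mm of the plate, 28 mm above its underside; pushing it along the plate's -y slides the plate to the turntable.
- tube_a_mid (a point): Centre of a cut square steel tube, 40 x 40 mm and 120 mm long, about 0.42 kg, 3 mm wall, open at both ends; y is its long axis. It lies on the bench at the start (or is absent); either end may be up.
- tube_b_mid (a point): Centre of a cut square steel tube, 40 x 40 mm and 120 mm long, about 0.42 kg, 3 mm wall, open at both ends; y is its long axis. It lies on the bench at the start (or is absent); either end may be up.
- tube_c_mid (a point): Centre of a cut square steel tube, 40 x 40 mm and 120 mm long, about 0.42 kg, 3 mm wall, open at both ends; y is its long axis. It lies on the bench at the start (or is absent); either end may be up.
- tape_measure: Tape measure, 32 x 76 x 67 mm, standing on the bench; origin under its centre. Leave alone.
- soapstone: Soapstone in a flat holder, 18 x 130 x 9 mm, lying on the bench, long along its y; origin under its centre. Leave alone.

How it is judged (in metres and radians):
On the way, in this order (a step that is already met when the one before it is completed fails the run):
1. every tube stands on end in a corner locator, released, with the plate still on the loading stand ((horizontal distance between tube_a_mid and corner_a below 0.012 m or horizontal distance between tube_a_mid and corner_b below 0.012 m or horizontal distance between tube_a_mid and corner_c below 0.012 m) and angle between the y axis of each of tube_a_mid, tube_b_mid, tube_c_mid and the z axis of plate, either way round below 0.06 rad and z of tube_a_mid in the frame of plate between 0.063 and 0.073 m and (angle between the x axis of tube_a_mid and the x axis of plate, either way round below 0.2 rad or angle between the x axis of tube_a_mid and the y axis of plate, either way round below 0.2 rad) and (horizontal distance between tube_b_mid and corner_a below 0.012 m or horizontal distance between tube_b_mid and corner_b below 0.012 m or horizontal distance between tube_b_mid and corner_c below 0.012 m) and z of tube_b_mid in the frame of plate between 0.063 and 0.073 m and (angle between the x axis of tube_b_mid and the x axis of plate, either way round below 0.2 rad or angle between the x axis of tube_b_mid and the y axis of plate, either way round below 0.2 rad) and (horizontal distance between tube_c_mid and corner_a below 0.012 m or horizontal distance between tube_c_mid and corner_b below 0.012 m or horizontal distance between tube_c_mid and corner_c below 0.012 m) and z of tube_c_mid in the frame of plate between 0.063 and 0.073 m and (angle between the x axis of tube_c_mid and the x axis of plate, either way round below 0.2 rad or angle between the x axis of tube_c_mid and the y axis of plate, either way round below 0.2 rad) and linear speed of each of tube_a, tube_b, tube_c, plate below 0.02 m/s and contact force between the fingers and tube_a below 0.1 N and contact force between the fingers and tube_b below 0.1 N and contact force between the fingers and tube_c below 0.1 N and horizontal distance between plate and stand_mid below 0.06 m and height (world z) of plate above 0.046 m), for 0.2 s.
2. the plate, with the tubes still standing in their locators, sits centred on the turntable, at the stop bar, the turntable not yet turned ((horizontal distance between tube_a_mid and corner_a below 0.012 m or horizontal distance between tube_a_mid and corner_b below 0.012 m or horizontal distance between tube_a_mid and corner_c below 0.012 m) and angle between the y axis of each of tube_a_mid, tube_b_mid, tube_c_mid and the z axis of plate, either way round below 0.06 rad and z of tube_a_mid in the frame of plate between 0.063 and 0.073 m and (angle between the x axis of tube_a_mid and the x axis of plate, either way round below 0.2 rad or angle between the x axis of tube_a_mid and the y axis of plate, either way round below 0.2 rad) and (horizontal distance between tube_b_mid and corner_a below 0.012 m or horizontal distance between tube_b_mid and corner_b below 0.012 m or horizontal distance between tube_b_mid and corner_c below 0.012 m) and z of tube_b_mid in the frame of plate between 0.063 and 0.073 m and (angle between the x axis of tube_b_mid and the x axis of plate, either way round below 0.2 rad or angle between the x axis of tube_b_mid and the y axis of plate, either way round below 0.2 rad) and (horizontal distance between tube_c_mid and corner_a below 0.012 m or horizontal distance between tube_c_mid and corner_b below 0.012 m or horizontal distance between tube_c_mid and corner_c below 0.012 m) and z of tube_c_mid in the frame of plate between 0.063 and 0.073 m and (angle between the x axis of tube_c_mid and the x axis of plate, either way round below 0.2 rad or angle between the x axis of tube_c_mid and the y axis of plate, either way round below 0.2 rad) and horizontal distance between plate and table_mid below 0.015 m and height (world z) of plate below 0.053 m and angle between the y axis of plate and the y axis of table_mid, either way round below 0.15 rad and value of joint turntable below 0.4 rad), for 0.2 s.
At the end, for the whole second after the job is handed in: Every tube stands upright (0.06 rad) and square (0.2 rad) within 12 mm of a corner locator's centre; the plate is within 15 mm of the turntable's axis and 0.15 rad of its square; the turntable reads 1.45 to 1.69 rad with the flange pointing away from the robot; all at rest ((horizontal distance between tube_a_mid and corner_a below 0.012 m or horizontal distance between tube_a_mid and corner_b below 0.012 m or horizontal distance between tube_a_mid and corner_c below 0.012 m) and angle between the y axis of each of tube_a_mid, tube_b_mid, tube_c_mid and the z axis of plate, either way round below 0.06 rad and z of tube_a_mid in the frame of plate between 0.063 and 0.073 m and (angle between the x axis of tube_a_mid and the x axis of plate, either way round below 0.2 rad or angle between the x axis of tube_a_mid and the y axis of plate, either way round below 0.2 rad) and (horizontal distance between tube_b_mid and corner_a below 0.012 m or horizontal distance between tube_b_mid and corner_b below 0.012 m or horizontal distance between tube_b_mid and corner_c below 0.012 m) and z of tube_b_mid in the frame of plate between 0.063 and 0.073 m and (angle between the x axis of tube_b_mid and the x axis of plate, either way round below 0.2 rad or angle between the x axis of tube_b_mid and the y axis of plate, either way round below 0.2 rad) and (horizontal distance between tube_c_mid and corner_a below 0.012 m or horizontal distance between tube_c_mid and corner_b below 0.012 m or horizontal distance between tube_c_mid and corner_c below 0.012 m) and z of tube_c_mid in the frame of plate between 0.063 and 0.073 m and (angle between the x axis of tube_c_mid and the x axis of plate, either way round below 0.2 rad or angle between the x axis of tube_c_mid and the y axis of plate, either way round below 0.2 rad) and linear speed of each of tube_a, tube_b, tube_c, plate below 0.02 m/s and horizontal distance between plate and table_mid below 0.015 m and height (world z) of plate below 0.053 m and angle between the y axis of plate and the y axis of table_mid, either way round below 0.15 rad and value of joint turntable between 1.45 and 1.69 rad and x of flange in the frame of base above 0.12 m); the robot touches nothing.
It fails at once if on its way across or on the turntable the plate tips or sags (more than 0.06 rad from level) (y of plate in the frame of base below 0.24 m and angle between plate's own z axis and vertical above 0.06 rad).
It fails at once if the plate is carried over instead of slid (its underside more than 15 mm above the stand's top) (y of plate in the frame of base below 0.24 m and height (world z) of plate above 0.065 m).
It fails at once if the tape measure is moved by more than 30 mm (distance of tape_measure from where it was at the start of the episode above 0.03 m).
It fails at once if the soapstone holder is moved by more than 30 mm (distance of soapstone from where it was at the start of the episode above 0.03 m).
Of tube_a, tube_b, tube_c only 2 to 3 are there at a start; the rules pass over those that are not, and their reading is None.
Once in a run the grip may slacken for a moment while it holds something.
It also fails if it takes over 210 s, if anything falls off the work surface, if the arm or the gripper's body presses on something with over 40 N, if the wrist force passes 120 N, or if a joint passes its speed limit or range.

### The arm

A 6-joint arm with a two-finger parallel gripper is mounted at the origin on the work surface; the furniture and walls round the work are solid. World frame = base frame: x ahead of the robot, y to its left, z up, the work surface at z = 0. Lengths are in m, angles in degrees, forces in N, time in s.
With the tool pointing down it reaches from about 0.25 to 0.725 m from the base axis. Payload 9.7 kg.
Tool frame: the origin (TCP) lies midway between the tips of the shut fingers; the grasp point (between the pads) lies 19 mm behind it; z points along the fingers, y is the line along which they close (so a half turn about z gives the same grasp; the last joint's range is limited). The gripper opens to 85 mm and grips with 20 to 120 N. Pads are 22 mm wide; open, the fingers measure 114 mm over their backs; the gripper's body (76 mm by 85 mm) begins 54 mm behind the grasp point. The pads swing forward as they close: fully open they stand 13 mm farther back than shut.
Start: joints at [72.995, 4.979, 10.078, 95.1, 0, 90], TCP at [0.161, 0.526, 0.231] pointing down, gripper open.
Joint ranges: [-179.16, 179.16], [-48.56, 103.87], [-65.8, 70.77], [-126.05, 130.52], [-82.76, 87.17], [-180, 180]. Speed limits (degrees/s): [127.2, 127.2, 147.25, 180, 180, 180].

### API

Orientations are given as [roll, pitch, yaw] about the fixed x, y, z axes, in that order (R = Rz(yaw) Ry(pitch) Rx(roll)).
In Python, from workcell import bot gives the robot as it stands.
- The arm moves only by the shell command python3 -m crank 'ROWS' [FORCE]. ROWS is JSON, a list of rows, each an object with "gripper": the finger opening in mm, from 0 to 85.4; "travel": the shift along the tool's x, y, z in mm, a list of three; "twist": the turn, a rotation vector about the tool's x, y, z in rad, a list of three. In form: [{"gripper": gripper, "travel": [tx, ty, tz], "twist": [rx, ry, rz]}, ...]. A call has 1 to 12 rows; each row shifts and turns the commanded pose from where the row before left it, along the tool's axes as they then stand; what a row does not reach is not made up. A row lasts 1/8 s, in which the tool goes at most 62.5 mm and 10.7 degrees, less where a joint would pass 70% of its speed; a pose out of reach is approached as far as the arm can. A call is refused whole if a number of a shift passes 62.5 or a number of a turn 0.188, either way. A call with a gripper value outside its range is refused whole. The fingers move at their own pace and stop on an object; FORCE is the grip in N (left out, the last holds). Time passes only in rows, so rows that do not move let the fingers close. It gives the time, the measured TCP pose, the force, the opening and the grip force at its end, in the units of the state.
- bot.get_obs(): the state, without advancing time (a new reading comes with each control period).
- bot.camera(name): name is "scene" or "side" or "wrist"; returns the picture (400x640x3 uint8, red, green, blue); there is no depth.
- bot.calibration(name): a dict with "vfov" (degrees; the focal length in pixels is half the picture's height over the tangent of half this angle, whatever the lens; pixels are square), "cx", "cy" (the principal point, pixels), "camera_from_world" (4x4, takes a point from world to camera coordinates). Camera axes: x right, y down, z forward; pixel columns grow to the right and rows downward; lengths in m; the calibration is good to about 2 mm. A picture is of the moment at which its call begins: read the wrist's pose just before it. calibration takes no time and is no camera call; for the wrist camera it gives the pose at the moment of the call.
- bot.job_done(): hands the job in; it is judged then, once.
The state is a dict: "time": time; "q": joint angles; "qd": joint speeds; "joint_efforts": joint torques, N m; "ee_pos": TCP position; "tcp_rot": TCP orientation; "wrist_force": force on the tool from outside, world axes, zero at the start; "torque": the same for the moment, N m; "opening": finger opening in m; "grasp_force": force on a finger pad.
Only numpy, scipy, OpenCV 4.12 (cv2) and the standard library are available. Lean on these libraries where they do the work, as an engineer would, in place of code of your own. Each camera call takes 0.05 s, during which the arm holds its last target. There are 200 camera calls.

## Working session

There is one attempt and no reset: what is moved stays moved. The work goes in short steps, Python scripts to look and compute and a shell command to move; the robot and the scene stay as the last step left them, time stands still between calls to the robot, and variables do not carry over. Pictures are saved under pics/ and viewed, at most 14 in all, crops included, and the job is handed in when it is done.

```bash
ls; mkdir -p pics; cat > h.py <<'E'
import numpy as np, cv2
from workcell import bot
def snap(n,f):
    im=bot.camera(n); cv2.imwrite('pics/'+f,cv2.cvtColor(im,cv2.COLOR_RGB2BGR)); return im
def cal(n):
    c=bot.calibration(n); f=200/np.tan(np.radians(c['vfov'])/2); return f,c['cx'],c['cy'],np.array(c['camera_from_world'])
def ray(C,u,v,z):
    f,cx,cy,T=C; R=T[:3,:3]; o=-R.T@T[:3,3]; d=R.T@np.array([(u-cx)/f,(v-cy)/f,1]); return o+d*(z-o[2])/d[2]
def proj(C,p):
    f,cx,cy,T=C; q=T[:3,:3]@np.array(p)+T[:3,3]; return np.array([cx+f*q[0]/q[2],cy+f*q[1]/q[2]])
E
python3 - <<'E'
from h import *
for n in ('scene','side','wrist'):
    snap(n,n+'0.png'); c=bot.calibration(n); print(n,{k:(np.round(v,3).tolist()) for k,v in c.items()})
print(bot.get_obs())
E
```

```text
pics
scene {'vfov': 44.308, 'cx': 322.834, 'cy': 198.809, 'camera_from_world': [[-0.662, -0.749, -0.009, 0.34], [-0.458, 0.414, -0.787, 0.239], [0.593, -0.517, -0.618, 1.544], [0.0, 0.0, 0.0, 1.0]]}
side {'vfov': 49.002, 'cx': 308.516, 'cy': 198.713, 'camera_from_world': [[-0.938, -0.346, -0.016, 0.43], [-0.166, 0.49, -0.856, 0.124], [0.303, -0.8, -0.517, 1.42], [0.0, 0.0, 0.0, 1.0]]}
wrist {'vfov': 69.312, 'cx': 319.024, 'cy': 201.398, 'camera_from_world': [[0.292, 0.956, -0.001, -0.551], [0.924, -0.282, 0.258, -0.034], [0.246, -0.076, -0.966, 0.378], [0.0, 0.0, 0.0, 1.0]]}
{'time': 0.15, 'q': array([7.29933430e+01, 5.00180740e+00, 1.00440730e+01, 9.50994836e+01,
       1.40148446e-04, 9.00001554e+01]), 'qd': array([ 0.02617935, -0.08936846,  0.1688128 , -0.02109645, -0.12585391,
       -0.0812671 ]), 'joint_efforts': array([ 1.88439044e-03, -5.20762038e+01,  4.65044582e+01,  1.39324361e-02,
        1.37970437e-04, -3.26586864e-07]), 'ee_pos': array([0.16081167, 0.52577516, 0.23075839]), 'tcp_rot': array([-1.79942782e+02, -1.39993176e-04,  1.62993187e+02]), 'wrist_force': array([ 1.38254817, -0.35129534, -0.35988926]), 'torque': array([0.00205758, 0.030958  , 0.06338461]), 'grasp_force': 0.0, 'opening': 0.08535758122357176}
```

View pics/scene0.png

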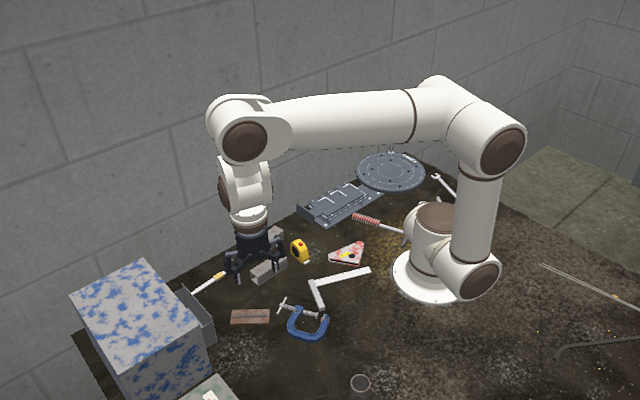

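View pics/side0.png

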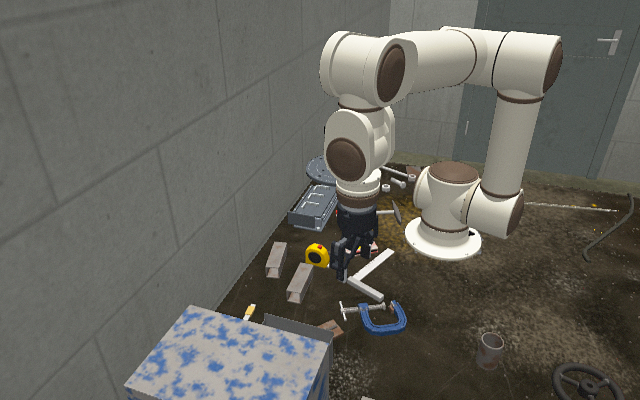

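The scene picture shows the stand and plate around (340,205), the turntable at (390,170) and tubes near (265,270) and (275,235), part hidden by the gripper. In the side picture two tubes show at (277,260) and (300,283), with the tape at (318,255), plate at (315,205) and turntable at (322,170).

View pics/wrist0.png

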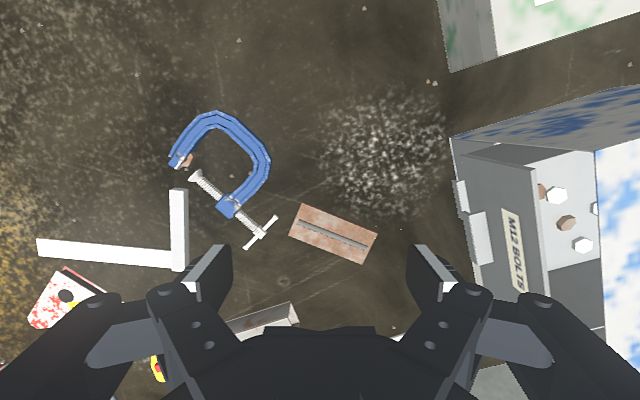

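```bash
python3 - <<'E'
from h import *
C=cal('side');S=cal('scene')
for u,v in [(277,245),(277,275),(300,268),(300,300),(318,265),(315,205),(322,170)]: print('side',u,v,ray(C,u,v,0.03).round(3))
for u,v in [(265,270),(275,235),(340,205),(390,170),(205,285)]: print('scene',u,v,ray(S,u,v,0.03).round(3))
E
```

```text
side 277 245 [0.469 0.248 0.03 ]
side 277 275 [0.414 0.375 0.03 ]
side 300 268 [0.363 0.326 0.03 ]
side 300 300 [0.317 0.445 0.03 ]
side 318 265 [0.319 0.297 0.03 ]
side 315 205 [ 0.436 -0.008  0.03 ]
side 322 170 [ 0.498 -0.269  0.03 ]
scene 265 270 [0.341 0.391 0.03 ]
scene 275 235 [0.449 0.271 0.03 ]
scene 340 205 [ 0.42  -0.001  0.03 ]
scene 390 170 [ 0.449 -0.299  0.03 ]
scene 205 285 [0.412 0.563 0.03 ]
```

The wrist picture shows only clutter, plus one tube end at (265,320). I'll move up to a lookout pose facing +y to see the tubes.

```bash
cat >> h.py <<'E'
from scipy.spatial.transform import Rotation as Ro
def pose():
    o=bot.get_obs(); return np.array(o['ee_pos']),Ro.from_euler('xyz',o['tcp_rot'],degrees=True)
def plan(p,rpy):
    P,R=pose(); R2=Ro.from_euler('xyz',rpy,degrees=True)
    print('travel now-frame mm',(R.inv().apply(np.array(p)-P)*1000).round(1),'rotvec',(R.inv()*R2).as_rotvec().round(3),'travel after-rot',(R2.inv().apply(np.array(p)-P)*1000).round(1))
E
r='{"gripper":85,"travel":[-32,-37,-15],"twist":[0,0,0]}'
python3 -m crank '[{"gripper":85,"travel":[-32,-37,-15],"twist":[0,0,0]},{"gripper":85,"travel":[-32,-37,-15],"twist":[0,0,0]},{"gripper":85,"travel":[-32,-37,-15],"twist":[0,0,0]},{"gripper":85,"travel":[-32,-37,-15],"twist":[0,0,0]},{"gripper":85,"travel":[-32,-37,-15],"twist":[0,0,0]},{"gripper":85,"travel":[-32,-37,-15],"twist":[0,0,0]},{"gripper":85,"travel":[-32,-37,-15],"twist":[0,0,0]},{"gripper":85,"travel":[-32,-37,-15],"twist":[0,0,0]},{"gripper":85,"travel":[-32,-37,-15],"twist":[0,0,0]},{"gripper":85,"travel":[-32,-37,-15],"twist":[0,0,0]}]'
python3 -m crank '[{"gripper":85,"travel":[0,0,0],"twist":[0,0,0.16]},{"gripper":85,"travel":[0,0,0],"twist":[0,0,0.16]},{"gripper":85,"travel":[0,0,0],"twist":[0,0,0.16]},{"gripper":85,"travel":[0,0,0],"twist":[0,0,0.16]},{"gripper":85,"travel":[0,0,0],"twist":[0,0,0.16]},{"gripper":85,"travel":[0,0,0],"twist":[0,0,0.16]},{"gripper":85,"travel":[0,0,0],"twist":[0,0,0.16]},{"gripper":85,"travel":[0,0,0],"twist":[0,0,0.16]},{"gripper":85,"travel":[0,0,0],"twist":[0,0,0]},{"gripper":85,"travel":[0,0,0],"twist":[0,0,0]}]'
python3 - <<'E'
from h import *
np.save('w1.npy',np.array(cal('wrist'),dtype=object),allow_pickle=True)
snap('wrist','wrist1.png'); print(bot.get_obs()['q'].round(1))
E
```

```text
time: 1.4
ee_pos: [0.3589, 0.077, 0.3818]
tcp_rot: [180.0, 0.0, 163.0]
wrist_force: [1.1, 0.8, 0.1]
opening: 0.0848
grasp_force: 0.0
time: 2.65
ee_pos: [0.3586, 0.0785, 0.3812]
tcp_rot: [-180.0, 0.0, 89.9]
wrist_force: [0.9, 1.2, -0.8]
opening: 0.0852
grasp_force: 0.0
[ 12.4 -12.9  10.7 113.6   0.  102.5]
```

View pics/wrist1.png

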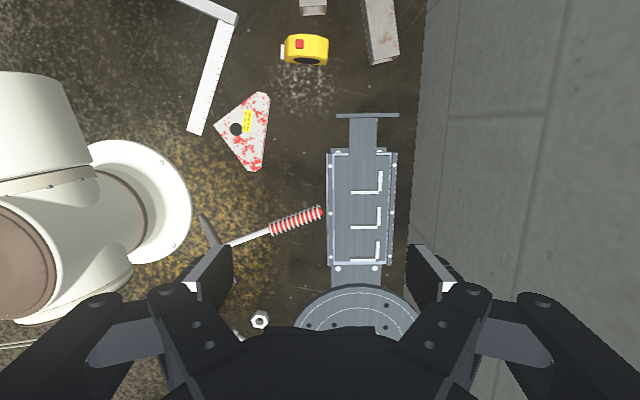

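This shows the plate with flange at (336–399,115), locators at (383,190),(381,225),(379,258), the disc at (355,310), tape at (305,50) and tubes cut off at (380,30) and (313,5); the wall is right of column 420. Moving 180 mm to +y to see the tubes.

```bash

python3 -m crank '[{"gripper":85,"travel":[30,0,-5],"twist":[0,0,0]},{"gripper":85,"travel":[30,0,-5],"twist":[0,0,0]},{"gripper":85,"travel":[30,0,-5],"twist":[0,0,0]},{"gripper":85,"travel":[30,0,-5],"twist":[0,0,0]},{"gripper":85,"travel":[30,0,-5],"twist":[0,0,0]},{"gripper":85,"travel":[30,0,-5],"twist":[0,0,0]},{"gripper":85,"travel":[0,0,0],"twist":[0,0,0]},{"gripper":85,"travel":[0,0,0],"twist":[0,0,0]}]'
python3 - <<'E'
from h import *
C=np.load('w1.npy',allow_pickle=True)
for n,u,v,z in [('fl',336,115,.098),('fl',399,115,.098),('ca',383,193,.068),('cb',381,227,.068),('cc',379,260,.068),('railL',328,150,.056),('railR',396,150,.056),('railL',328,264,.056),('railR',391,264,.056),('wall',425,100,0),('wall',412,240,0)]: print(n,ray(C,u,v,z).round(4))
np.save('w2.npy',np.array(cal('wrist'),dtype=object),allow_pickle=True)
snap('wrist','wrist2.png'); print(bot.get_obs()['q'].round(1))
E
```

```text
time: 3.7
ee_pos: [0.3597, 0.2582, 0.4112]
tcp_rot: [-180.0, 0.0, 89.7]
wrist_force: [-0.6, 0.2, 0.5]
opening: 0.0853
grasp_force: 0.0
fl [0.3834 0.1571 0.098 ]
fl [0.4723 0.1569 0.098 ]
ca [0.4627 0.0368 0.068 ]
cb [ 0.4626 -0.0216  0.068 ]
cc [ 0.4624 -0.0819  0.068 ]
railL [0.3737 0.1047 0.056 ]
railR [0.4824 0.1045 0.056 ]
railL [ 0.3749 -0.0954  0.056 ]
railR [ 0.4868 -0.0956  0.056 ]
wall [0.5412 0.1843 0.    ]
wall [ 0.5397 -0.0732  0.    ]
[ 35.7  -1.   25.1 116.1  -0.  126. ]
```

View pics/wrist2.png

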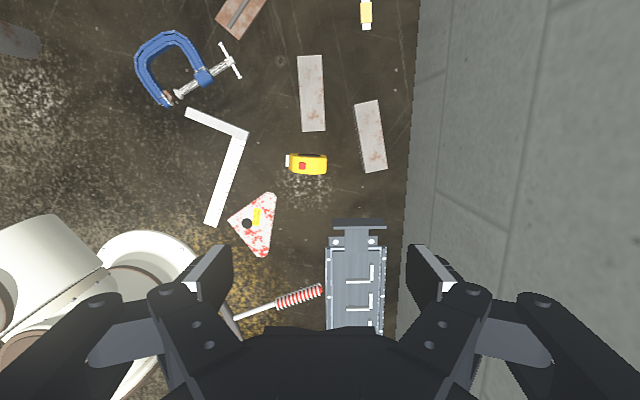

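Two tubes are visible: one at (297–325, 55–132), the other at (354–387, 100–173); tape at (307,163), soapstone at about (366,12). No third tube in either view.

```bash
python3 - <<'E'
from h import *
C=np.load('w2.npy',allow_pickle=True)
im=cv2.imread('pics/wrist2.png'); g=cv2.cvtColor(im,cv2.COLOR_BGR2GRAY)
for n,(x0,y0,x1,y1) in {'A':(285,40,340,145),'B':(344,88,396,185)}.items():
    m=np.zeros_like(g); sub=g[y0:y1,x0:x1]; t,b=cv2.threshold(sub,0,255,cv2.THRESH_OTSU)
    b=cv2.morphologyEx(b,cv2.MORPH_OPEN,np.ones((3,3))); b=cv2.morphologyEx(b,cv2.MORPH_CLOSE,np.ones((7,7)))
    cs,_=cv2.findContours(b,cv2.RETR_EXTERNAL,cv2.CHAIN_APPROX_NONE); c=max(cs,key=cv2.contourArea)[:,0]+[x0,y0]
    w=np.array([ray(C,u,v,.04)[:2] for u,v in c]); r=cv2.minAreaRect((w*1000).astype(np.float32)); print(n,t,r); print(cv2.boxPoints(r).round(0).tolist())
C1=np.load('w1.npy',allow_pickle=True)
for u,v in [(292,325),(420,325),(355,284)]: print(ray(C1,u,v,.048).round(3))
for z in (0,-.1,-.3,-.7): print(z,ray(C1,425,100,z).round(3))
for u,v,z in [(307,163,.067),(366,12,.01)]: print(ray(C,u,v,z).round(3))
E
```

```text
A 133.0 ((347.56219482421875, 372.79571533203125), (40.44999313354492, 119.56681060791016), 2.928159475326538)
[[324.0, 431.0], [330.0, 312.0], [371.0, 314.0], [365.0, 434.0]]
B 133.0 ((450.4236145019531, 301.9228515625), (40.99897003173828, 119.6341552734375), 11.577471733093262)
[[418.0, 356.0], [442.0, 239.0], [483.0, 247.0], [459.0, 365.0]]
[ 0.307 -0.228  0.048]
[ 0.553 -0.229  0.048]
[ 0.425 -0.14   0.048]
0 [0.541 0.184 0.   ]
-0.1 [ 0.576  0.192 -0.1  ]
-0.3 [ 0.645  0.207 -0.3  ]
-0.7 [ 0.784  0.237 -0.7  ]
[0.34  0.261 0.067]
[0.439 0.503 0.01 ]
```

Tube tops measure 40×120 mm, so positions are good: A centre (0.348,0.373), B centre (0.450,0.302), both nearly along y. The plate origin is about (0.429,0.003) and the disc centre about (0.430,−0.275). I'll grasp near the +y end with a 30° tilt, then place tilted 60° the other way.

```bash
cat >> h.py <<'E'
def Rt(yt,tilt):
    # tool y along horizontal yt, rotated by tilt deg about tool y from tool-down
    y=np.array([yt[0],yt[1],0.]);y/=np.linalg.norm(y); z=np.array([0,0,-1.]); x=np.cross(y,z)
    return Ro.from_matrix(np.array([x,y,z]).T)*Ro.from_rotvec([0,np.radians(tilt),0])
def go(p,R2):
    P,R=pose(); d=np.array(p)-P
    print('rotvec',(R.inv()*R2).as_rotvec().round(3),'travel before-rot',(R.inv().apply(d)*1000).round(1),'after-rot',(R2.inv().apply(d)*1000).round(1),'rpy',R2.as_euler('xyz',degrees=True).round(1))
E
python3 - <<'E'
from h import *
for n,c,ang in (('A',(.3476,.3728),2.93),('B',(.4504,.3019),11.58)):
    t=np.radians(ang); u=np.array([-np.sin(t),np.cos(t),0]); yt=(np.cos(t),np.sin(t)); R=Rt(yt,-30); a=R.apply([0,0,1])
    g=np.array([*c,.030])+.025*u; p=g+.019*a; print(n,'tcp',p.round(4),a.round(3)); go(p-.08*a,R)
a=cv2.imread('pics/wrist1.png',0);b=cv2.imread('pics/wrist2.png',0);m=np.zeros_like(a);m[:,435:]=255
o=cv2.SIFT_create();k1,d1=o.detectAndCompute(a,m);k2,d2=o.detectAndCompute(b,m)
Ca=np.load('w1.npy',allow_pickle=True);Cb=np.load('w2.npy',allow_pickle=True)
P=lambda C:np.array([[C[0],0,C[1]],[0,C[0],C[2]],[0,0,1]],float)@np.array(C[3])[:3]
ms=[x for x,y in cv2.BFMatcher().knnMatch(d1,d2,2) if x.distance<.8*y.distance]
for q in sorted(ms,key=lambda q:q.distance)[:14]:
    X=cv2.triangulatePoints(P(Ca),P(Cb),np.array(k1[q.queryIdx].pt),np.array(k2[q.trainIdx].pt)); print((X[:3]/X[3]).ravel().round(3),np.round(k1[q.queryIdx].pt),np.round(k2[q.trainIdx].pt))
E
```

```text
A tcp [0.3468 0.3883 0.0135] [ 0.026 -0.499 -0.866]
rotvec [-0.015 -0.523 -0.055] travel before-rot [170.2 -15.9 328.5] after-rot [312.2  -6.2 199.1] rpy [180.   30.   92.9]
B tcp [0.4473 0.3171 0.0135] [ 0.1   -0.49  -0.866]
rotvec [-0.054 -0.522 -0.203] travel before-rot [ 98.8  79.  328.5] after-rot [233.8  97.7 244.3] rpy [180.   30.  101.6]
[ 45.616 -47.742 -74.46 ] [474. 293.] [474. 293.]
[  45.868  -55.274 -102.096] [436. 270.] [436. 270.]
[ 44.275 -49.16  -93.481] [442. 267.] [442. 267.]
[ 44.521 -45.203 -48.078] [537. 355.] [538. 355.]
[ 46.167 -49.967 -66.977] [489. 316.] [489. 316.]
[ 46.063 -44.798 -62.198] [503. 310.] [503. 310.]
[ 53.253 -41.029 -58.872] [545. 305.] [545. 305.]
[ 40.332 -63.279 -80.808] [441. 324.] [441. 324.]
[ 40.332 -63.279 -80.808] [441. 324.] [441. 324.]
[ 53.253 -41.029 -58.872] [545. 305.] [545. 305.]
[ 44.461 -43.398 -53.099] [522. 331.] [522. 331.]
[ 50.008 -52.299 -98.996] [450. 267.] [450. 267.]
[  55.17   -58.626 -116.443] [443. 261.] [443. 261.]
[ 44.474 -49.135 -93.833] [442. 266.] [442. 266.]
```

```bash

python3 -m crank '[{"gripper":85,"travel":[0,0,0],"twist":[-0.005,-0.174,-0.018]},{"gripper":85,"travel":[0,0,0],"twist":[-0.005,-0.174,-0.018]},{"gripper":85,"travel":[0,0,0],"twist":[-0.005,-0.174,-0.018]},{"gripper":85,"travel":[39,-1,25],"twist":[0,0,0]},{"gripper":85,"travel":[39,-1,25],"twist":[0,0,0]},{"gripper":85,"travel":[39,-1,25],"twist":[0,0,0]},{"gripper":85,"travel":[39,-1,25],"twist":[0,0,0]},{"gripper":85,"travel":[39,-1,25],"twist":[0,0,0]},{"gripper":85,"travel":[39,-1,25],"twist":[0,0,0]},{"gripper":85,"travel":[39,-1,24],"twist":[0,0,0]},{"gripper":85,"travel":[0,0,0],"twist":[0,0,0]},{"gripper":85,"travel":[0,0,0],"twist":[0,0,0]}]'
python3 - <<'E'
from h import *
t=np.radians(2.93);R=Rt((np.cos(t),np.sin(t)),-30);go((.3468,.3883,.0135),R)
C=cal('wrist'); im=snap('wrist','wrist3.png'); snap('side','side3.png'); print(bot.get_obs()['q'].round(1))
E
```

```text
time: 5.25
ee_pos: [0.3494, 0.4049, 0.1087]
tcp_rot: [179.1, 29.0, 92.8]
wrist_force: [-0.1, -0.8, 0.8]
opening: 0.0851
grasp_force: 0.0
rotvec [ 0.015 -0.017 -0.002] travel before-rot [31.8 -4.9 91.1] after-rot [33.4 -3.5 90.6] rpy [180.   30.   92.9]
[ 58.1  25.4  16.  104.5 -16.8 148.7]
```

View pics/side3.png

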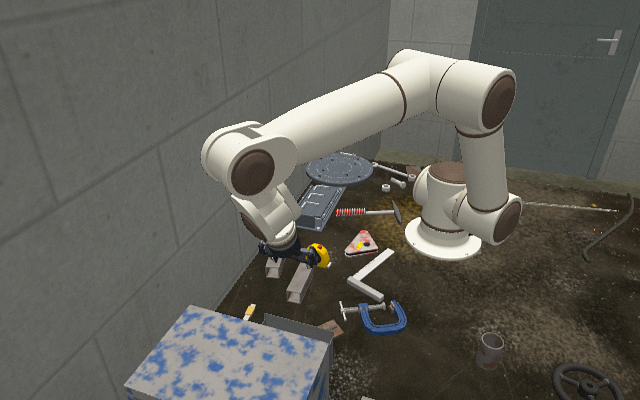

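The gripper is by the tubes at (285,250), with the tape still at (318,255). Now the final approach and grip.

```bash

python3 -m crank '[{"gripper":85,"travel":[17,-2,0],"twist":[0.015,-0.017,0]},{"gripper":85,"travel":[16,-2,20],"twist":[0,0,0]},{"gripper":85,"travel":[0,0,25],"twist":[0,0,0]},{"gripper":85,"travel":[0,0,25],"twist":[0,0,0]},{"gripper":85,"travel":[0,0,20],"twist":[0,0,0]},{"gripper":85,"travel":[0,0,0],"twist":[0,0,0]},{"gripper":85,"travel":[0,0,0],"twist":[0,0,0]}]' 90
python3 - <<'E'
from h import *
t=np.radians(2.93);R=Rt((np.cos(t),np.sin(t)),-30);go((.3468,.3883,.0135),R)
E
python3 -m crank '[{"gripper":20,"travel":[0,0,0],"twist":[0,0,0]},{"gripper":20,"travel":[0,0,0],"twist":[0,0,0]},{"gripper":20,"travel":[0,0,0],"twist":[0,0,0]},{"gripper":20,"travel":[0,0,0],"twist":[0,0,0]},{"gripper":20,"travel":[0,0,0],"twist":[0,0,0]},{"gripper":20,"travel":[0,0,0],"twist":[0,0,0]},{"gripper":20,"travel":[0,0,0],"twist":[0,0,0]},{"gripper":20,"travel":[0,0,0],"twist":[0,0,0]}]' 90
```

```text
time: 6.22
ee_pos: [0.3464, 0.3897, 0.0147]
tcp_rot: [179.9, 29.9, 92.7]
wrist_force: [-0.5, -0.4, -0.4]
opening: 0.0848
grasp_force: 0.0
rotvec [ 0.001 -0.001 -0.003] travel before-rot [-0.6  0.4  1.8] after-rot [-0.6  0.4  1.8] rpy [180.   30.   92.9]
time: 7.22
ee_pos: [0.346, 0.3896, 0.0137]
tcp_rot: [179.9, 30.0, 92.8]
wrist_force: [-0.0, 3.6, 5.7]
opening: 0.0385
grasp_force: 91.4
```

```bash
python3 - <<'E'
from h import *
im=cv2.imread('pics/wrist1.png')[100:280,318:408]; cv2.imwrite('pics/crop1.png',cv2.resize(im,None,fx=3.3,fy=3.3,interpolation=cv2.INTER_CUBIC))
P,R=pose(); c=np.array([.3476,.3728,.020]); off=R.inv().apply(c-P); print('off',off.round(4))
np.save('offA.npy',off)
go(P+[0,0.02,.19],R)
R2=Rt((1,0),60)
print('rot',(R.inv()*R2).as_rotvec().round(3))
E
```

```text
off [-0.0178  0.0008  0.0029]
rotvec [0. 0. 0.] travel before-rot [ -77.6    1.3 -174.6] after-rot [ -77.6    1.3 -174.6] rpy [179.9  30.   92.8]
rot [-0.013  1.57   0.054]
```

View pics/crop1.png

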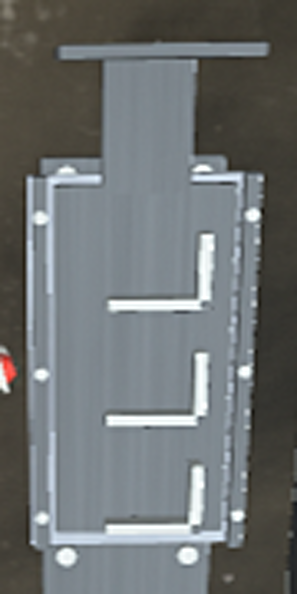

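The crop shows the plate edges at crop (50–240, 185) and (50–224, 541), and the inner bar corners at about (198,299), (196,415), (191,524).

```bash

python3 -m crank '[{"gripper":20,"travel":[-6,0,-15],"twist":[0,0,0]},{"gripper":20,"travel":[-10,0,-23],"twist":[0,0,0]},{"gripper":20,"travel":[-10,0,-23],"twist":[0,0,0]},{"gripper":20,"travel":[-10,0,-23],"twist":[0,0,0]},{"gripper":20,"travel":[-10,0,-23],"twist":[0,0,0]},{"gripper":20,"travel":[-10,0,-23],"twist":[0,0,0]},{"gripper":20,"travel":[-10,0,-23],"twist":[0,0,0]},{"gripper":20,"travel":[-10,0,-23],"twist":[0,0,0]},{"gripper":20,"travel":[0,0,0],"twist":[0,0,0]}]' 90
python3 -m crank '[{"gripper":20,"travel":[0,0,0],"twist":[-0.001,0.143,0.005]},{"gripper":20,"travel":[0,0,0],"twist":[-0.001,0.143,0.005]},{"gripper":20,"travel":[0,0,0],"twist":[-0.001,0.143,0.005]},{"gripper":20,"travel":[0,0,0],"twist":[-0.001,0.143,0.005]},{"gripper":20,"travel":[0,0,0],"twist":[-0.001,0.143,0.005]},{"gripper":20,"travel":[0,0,0],"twist":[-0.001,0.143,0.005]},{"gripper":20,"travel":[0,0,0],"twist":[-0.001,0.143,0.005]},{"gripper":20,"travel":[0,0,0],"twist":[-0.001,0.143,0.005]},{"gripper":20,"travel":[0,0,0],"twist":[-0.001,0.143,0.005]},{"gripper":20,"travel":[0,0,0],"twist":[-0.001,0.143,0.005]},{"gripper":20,"travel":[0,0,0],"twist":[-0.001,0.143,0.005]},{"gripper":20,"travel":[0,0,0],"twist":[0,0,0]}]' 90
python3 - <<'E'
from h import *
C=np.load('w1.npy',allow_pickle=True)
for n,u,v,z in [('bar c',198,299,.068),('bar b',196,415,.068),('bar a',191,524,.068),('pl',50,185,.058),('pl',240,185,.058),('pl',50,541,.058),('pl',224,541,.058),('fl',60,52,.098),('fl',268,46,.098)]: print(n,ray(C,u/3.3+318,v/3.3+100,z).round(4))
R2=Rt((1,0),60); off=np.load('offA.npy'); print('tcp-center',(-R2.apply(off)).round(4)); go(np.array([.43,.063,.118+.05])-R2.apply(off),R2); print(bot.get_obs()['q'].round(1))
E
```

```text
time: 8.35
ee_pos: [0.3448, 0.4119, 0.2051]
tcp_rot: [179.9, 29.9, 92.8]
wrist_force: [0.3, 0.5, -3.7]
opening: 0.0388
grasp_force: 91.3
time: 9.85
ee_pos: [0.3433, 0.4093, 0.1982]
tcp_rot: [-179.0, -59.8, 88.9]
wrist_force: [0.1, -0.2, -3.3]
opening: 0.0389
grasp_force: 91.4
bar c [0.4545 0.0408 0.068 ]
bar b [ 0.4565 -0.0193  0.068 ]
bar a [ 0.4569 -0.0796  0.068 ]
pl [0.3819 0.0953 0.058 ]
pl [0.474  0.0951 0.058 ]
pl [ 0.3839 -0.0943  0.058 ]
pl [ 0.4772 -0.0945  0.058 ]
fl [0.3837 0.1561 0.098 ]
fl [0.4725 0.1583 0.098 ]
tcp-center [-0.0008  0.0064  0.0169]
rotvec [-0.001  0.003 -0.009] travel before-rot [-181.4   87.4 -287.4] after-rot [-181.5   86.  -287.8] rpy [180. -60.  90.]
[ 25.4 -31.9 -42.4  43.1  51.4 133.8]
```

```bash

python3 -m crank '[{"gripper":20,"travel":[-10,5,-16],"twist":[0,0,0]},{"gripper":20,"travel":[-19,9,-30],"twist":[0,0,0]},{"gripper":20,"travel":[-19,9,-30],"twist":[0,0,0]},{"gripper":20,"travel":[-19,9,-30],"twist":[0,0,0]},{"gripper":20,"travel":[-19,9,-30],"twist":[0,0,0]},{"gripper":20,"travel":[-19,9,-30],"twist":[0,0,0]},{"gripper":20,"travel":[-19,9,-30],"twist":[0,0,0]},{"gripper":20,"travel":[-19,9,-30],"twist":[0,0,0]},{"gripper":20,"travel":[-19,9,-30],"twist":[0,0,0]},{"gripper":20,"travel":[-19,9,-30],"twist":[0,0,0]},{"gripper":20,"travel":[0,0,0],"twist":[0,0,0]},{"gripper":20,"travel":[0,0,0],"twist":[0,0,0]}]' 90
python3 - <<'E'
from h import *
R2=Rt((1,.013),60); off=np.load('offA.npy'); go(np.array([.4285,.0645,.118+.02])-R2.apply(off),R2); print(bot.get_obs()['q'].round(1))
snap('side','side4.png'); im=snap('scene','scene4.png')
s=cv2.imread('pics/side4.png')[130:330,200:420]; t=cv2.imread('pics/scene4.png')[110:310,220:440]
cv2.imwrite('pics/c4.png',cv2.resize(np.hstack([s,t]),None,fx=1.8,fy=1.8))
for n in('side','scene'):
  C=cal(n); print(n,proj(C,(.4285,.0645,.058)),proj(C,(.431,-.055,.058)))
E
```

```text
time: 11.35
ee_pos: [0.4305, 0.0732, 0.189]
tcp_rot: [-179.6, -60.0, 89.8]
wrist_force: [0.1, 0.1, -3.6]
opening: 0.0389
grasp_force: 92.0
rotvec [ 0.009 -0.    -0.009] travel before-rot [-30.7  -2.7  15. ] after-rot [-30.7  -2.8  15.1] rpy [180.  -60.   90.7]
[-21.9   5.4 -12.6 105.1  53.4  51.1]
side [309.84991249 209.19601339] [320.68872664 192.00260296]
scene [324.91164025 205.52578684] [348.92279519 191.40371355]
```

View pics/c4.png

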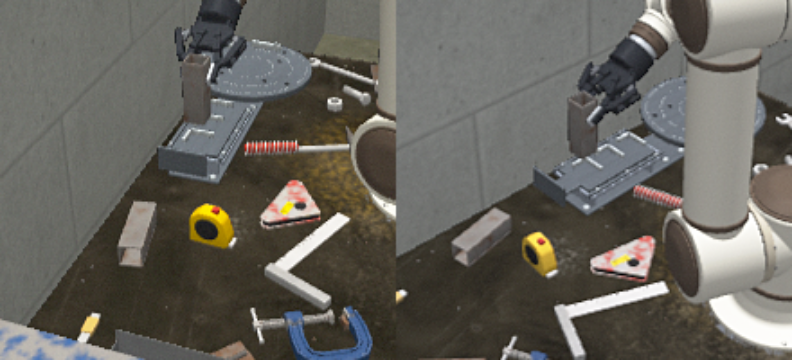

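Left half (side) and right half (scene) both show the tube upright over the plate's corner nearest the flange; B and the tape are untouched. Lowering.

```bash

python3 -m crank '[{"gripper":20,"travel":[-10,-1,5],"twist":[0.003,0,-0.003]},{"gripper":20,"travel":[-10,-1,5],"twist":[0.003,0,-0.003]},{"gripper":20,"travel":[-10,-1,5],"twist":[0.003,0,-0.003]},{"gripper":20,"travel":[-6,0,3.5],"twist":[0,0,0]},{"gripper":20,"travel":[-6,0,3.5],"twist":[0,0,0]},{"gripper":20,"travel":[-3,0,1.7],"twist":[0,0,0]},{"gripper":20,"travel":[0,0,0],"twist":[0,0,0]},{"gripper":20,"travel":[0,0,0],"twist":[0,0,0]}]' 90
python3 - <<'E'
from h import *
R2=Rt((1,.013),60); off=np.load('offA.npy'); go(np.array([.4285,.0645,.118])-R2.apply(off),R2)
C=cal('wrist');print(proj(C,(.4285,.0645,.178)));snap('wrist','wrist5.png'); snap('side','side5.png');snap('scene','scene5.png')
E
```

```text
time: 12.45
ee_pos: [0.4273, 0.0711, 0.1383]
tcp_rot: [179.9, -60.1, 90.7]
wrist_force: [-0.1, -0.1, -3.9]
opening: 0.0387
grasp_force: 92.0
rotvec [ 0.002 -0.002 -0.   ] travel before-rot [-3.1  0.3  1.4] after-rot [-3.1  0.3  1.4] rpy [180.  -60.   90.7]
[320.29901502 209.42751859]
```

View pics/wrist5.png

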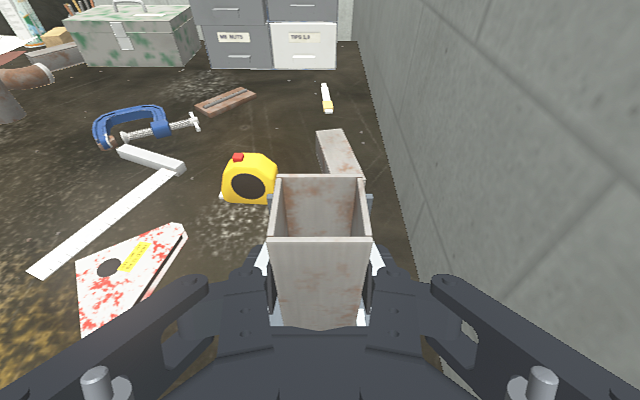

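The held tube is square in the fingers, top rim at (275–370, 175–240). Setting it down, releasing and backing off.

```bash

python3 -m crank '[{"gripper":20,"travel":[-1.5,0,0.9],"twist":[0,0,0]},{"gripper":20,"travel":[-1.5,0,0.9],"twist":[0,0,0]},{"gripper":20,"travel":[-0.8,0,0.4],"twist":[0,0,0]},{"gripper":20,"travel":[0,0,0],"twist":[0,0,0]},{"gripper":20,"travel":[0,0,0],"twist":[0,0,0]}]' 90
python3 -m crank '[{"gripper":50,"travel":[0,0,0],"twist":[0,0,0]},{"gripper":60,"travel":[0,0,0],"twist":[0,0,0]},{"gripper":70,"travel":[0,0,0],"twist":[0,0,0]},{"gripper":70,"travel":[0,0,0],"twist":[0,0,0]},{"gripper":70,"travel":[0,0,-15],"twist":[0,0,0]},{"gripper":70,"travel":[0,0,-20],"twist":[0,0,0]},{"gripper":70,"travel":[0,0,-30],"twist":[0,0,0]},{"gripper":85,"travel":[0,0,-30],"twist":[0,0,0]},{"gripper":85,"travel":[20,0,-30],"twist":[0,0,0]},{"gripper":85,"travel":[40,0,-30],"twist":[0,0,0]},{"gripper":85,"travel":[0,0,0],"twist":[0,0,0]}]' 90
python3 - <<'E'
from h import *
C=cal('wrist');snap('wrist','wrist6.png'); print(proj(C,(.4285,.0645,.178)),proj(C,(.4285,.0645,.058)))
t=np.radians(11.58); R=Rt((np.cos(t),np.sin(t)),-30);p=np.array((.4473,.3171,.0135)); go(p+[0,.04,.16],R)
E
```

```text
time: 13.22
ee_pos: [0.4275, 0.0714, 0.1355]
tcp_rot: [179.9, -60.2, 90.6]
wrist_force: [-4.2, -3.3, 13.5]
opening: 0.0388
grasp_force: 93.7
time: 14.6
ee_pos: [0.429, -0.034, 0.2656]
tcp_rot: [179.5, -60.0, 91.0]
wrist_force: [0.4, 0.3, -0.4]
opening: 0.0851
grasp_force: 0.0
[318.6234466  220.87621737] [318.29682139 282.78718436]
rotvec [ 0.058 -1.566 -0.204] travel before-rot [116.9  22.6 383.5] after-rot [ 373.4   96.7 -111.4] rpy [180.   30.  101.6]
```

View pics/wrist6.png

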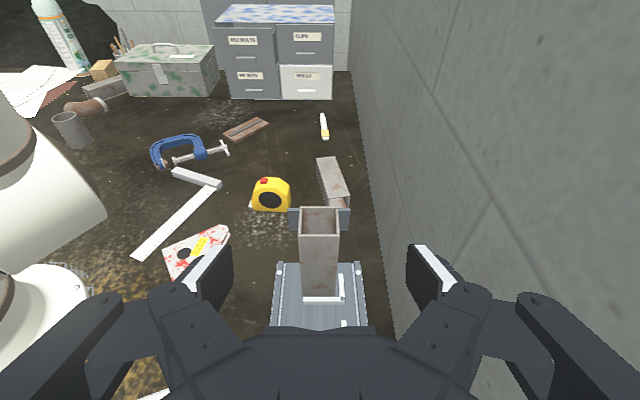

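The tube stands square against the bars of corner c, at (318,255). Now tube B: rise, swing the tool back, cross over.

```bash

python3 -m crank '[{"gripper":85,"travel":[35,0,-20],"twist":[0,0,0]},{"gripper":85,"travel":[35,0,-20],"twist":[0,0,0]},{"gripper":85,"travel":[0,0,0],"twist":[0.006,-0.174,-0.023]},{"gripper":85,"travel":[0,0,0],"twist":[0.006,-0.174,-0.023]},{"gripper":85,"travel":[0,0,0],"twist":[0.006,-0.174,-0.023]},{"gripper":85,"travel":[0,0,0],"twist":[0.006,-0.174,-0.023]},{"gripper":85,"travel":[0,0,0],"twist":[0.006,-0.174,-0.023]},{"gripper":85,"travel":[0,0,0],"twist":[0.006,-0.174,-0.023]},{"gripper":85,"travel":[0,0,0],"twist":[0.006,-0.174,-0.023]},{"gripper":85,"travel":[0,0,0],"twist":[0.006,-0.174,-0.023]},{"gripper":85,"travel":[0,0,0],"twist":[0.006,-0.174,-0.023]},{"gripper":85,"travel":[0,0,0],"twist":[0,0,0]}]' 90
python3 - <<'E'
from h import *
t=np.radians(11.58); R=Rt((np.cos(t),np.sin(t)),-30);p=np.array((.4473,.3171,.0135)); P,_=pose(); go([p[0],p[1]+.04,P[2]-.02],R); go(p+[0,.04,.16],R);print(bot.get_obs()['q'].round(1))
E
```

```text
time: 16.15
ee_pos: [0.4295, -0.0263, 0.334]
tcp_rot: [180.0, 30.4, 101.6]
wrist_force: [-0.3, 0.3, -0.9]
opening: 0.0851
grasp_force: 0.0
rotvec [0.    0.007 0.001] travel before-rot [ 331.    94.6 -171. ] after-rot [ 332.2   94.4 -168.7] rpy [180.   30.  101.6]
rotvec [0.    0.007 0.001] travel before-rot [402.1  94.6 -49.8] after-rot [402.4  94.4 -47. ] rpy [180.   30.  101.6]
[ 16.  -10.2   2.6 105.4 -30.3  95.1]
```

```bash

python3 -m crank '[{"gripper":85,"travel":[20,5,-10],"twist":[0,0.007,0]},{"gripper":85,"travel":[40,11,-20],"twist":[0,0,0]},{"gripper":85,"travel":[40,11,-20],"twist":[0,0,0]},{"gripper":85,"travel":[40,11,-20],"twist":[0,0,0]},{"gripper":85,"travel":[40,11,-20],"twist":[0,0,0]},{"gripper":85,"travel":[40,11,-20],"twist":[0,0,0]},{"gripper":85,"travel":[40,11,-20],"twist":[0,0,0]},{"gripper":85,"travel":[40,11,-20],"twist":[0,0,0]},{"gripper":85,"travel":[33,11,-16],"twist":[0,0,0]},{"gripper":85,"travel":[0,0,0],"twist":[0,0,0]}]' 90
python3 -m crank '[{"gripper":85,"travel":[25,0,40],"twist":[0,0,0]},{"gripper":85,"travel":[25,0,40],"twist":[0,0,0]},{"gripper":85,"travel":[20,0,40],"twist":[0,0,0]},{"gripper":85,"travel":[0,0,0],"twist":[0,0,0]},{"gripper":85,"travel":[0,0,0],"twist":[0,0,0]}]' 90
python3 - <<'E'
from h import *
t=np.radians(11.58); R=Rt((np.cos(t),np.sin(t)),-30);p=np.array((.4473,.3171,.0135)); go(p,R)
C=cal('wrist'); snap('wrist','wrist7.png');print(bot.get_obs()['q'].round(1))
E
```

```text
time: 17.4
ee_pos: [0.4486, 0.356, 0.3107]
tcp_rot: [-180.0, 29.9, 101.4]
wrist_force: [1.0, -0.3, -0.0]
opening: 0.0847
grasp_force: 0.0
time: 18.02
ee_pos: [0.4489, 0.3545, 0.1774]
tcp_rot: [179.6, 29.9, 101.1]
wrist_force: [-1.0, -0.4, 0.4]
opening: 0.0852
grasp_force: 0.0
rotvec [ 0.002 -0.002 -0.007] travel before-rot [ 50.1  -9.8 160.2] after-rot [ 50.5  -9.1 160.1] rpy [180.   30.  101.6]
[ 49.6  24.8  22.9 107.5 -23.2 132.4]
```

```bash

python3 -m crank '[{"gripper":85,"travel":[25,-5,20],"twist":[0.002,0,-0.007]},{"gripper":85,"travel":[25,-4,20],"twist":[0,0,0]},{"gripper":85,"travel":[0,0,30],"twist":[0,0,0]},{"gripper":85,"travel":[0,0,30],"twist":[0,0,0]},{"gripper":85,"travel":[0,0,30],"twist":[0,0,0]},{"gripper":85,"travel":[0,0,20],"twist":[0,0,0]},{"gripper":85,"travel":[0,0,8],"twist":[0,0,0]},{"gripper":85,"travel":[0,0,0],"twist":[0,0,0]},{"gripper":85,"travel":[0,0,0],"twist":[0,0,0]}]' 90
python3 - <<'E'
from h import *
t=np.radians(11.58); R=Rt((np.cos(t),np.sin(t)),-30);p=np.array((.4473,.3171,.0135)); go(p,R)
E
python3 -m crank '[{"gripper":20,"travel":[0,0,0],"twist":[0,0,0]},{"gripper":20,"travel":[0,0,0],"twist":[0,0,0]},{"gripper":20,"travel":[0,0,0],"twist":[0,0,0]},{"gripper":20,"travel":[0,0,0],"twist":[0,0,0]},{"gripper":20,"travel":[0,0,0],"twist":[0,0,0]},{"gripper":20,"travel":[0,0,0],"twist":[0,0,0]},{"gripper":20,"travel":[0,0,0],"twist":[0,0,0]},{"gripper":20,"travel":[0,0,0],"twist":[0,0,0]}]' 90
python3 - <<'E'
from h import *
P,R=pose(); off=R.inv().apply(np.array([.4504,.3019,.02])-P); print(off.round(4)); np.save('offB.npy',off)
print((R.inv()*Rt((1,.013),60)).as_rotvec().round(3)); go(P+[-.02,.02,.2],R)
E
```

```text
time: 19.2
ee_pos: [0.4472, 0.3191, 0.0144]
tcp_rot: [180.0, 29.9, 101.6]
wrist_force: [-0.3, 0.2, 0.3]
opening: 0.0853
grasp_force: 0.0
rotvec [ 0.001 -0.002  0.001] travel before-rot [-1.3 -0.3  1.8] after-rot [-1.3 -0.3  1.8] rpy [180.   30.  101.6]
time: 20.2
ee_pos: [0.4468, 0.3187, 0.0136]
tcp_rot: [-180.0, 29.9, 101.7]
wrist_force: [-2.7, 3.8, 5.5]
opening: 0.039
grasp_force: 91.5
[-0.0181  0.0002  0.003 ]
[-0.055  1.564  0.204]
rotvec [0. 0. 0.] travel before-rot [ -79.3  -15.6 -185.1] after-rot [ -79.3  -15.6 -185.1] rpy [-180.    29.9  101.7]
```

```bash

python3 -m crank '[{"gripper":20,"travel":[-6,0,-13],"twist":[0,0,0]},{"gripper":20,"travel":[-12,-2,-25],"twist":[0,0,0]},{"gripper":20,"travel":[-12,-2,-25],"twist":[0,0,0]},{"gripper":20,"travel":[-12,-2,-25],"twist":[0,0,0]},{"gripper":20,"travel":[-12,-2,-25],"twist":[0,0,0]},{"gripper":20,"travel":[-12,-2,-25],"twist":[0,0,0]},{"gripper":20,"travel":[-12,-2,-25],"twist":[0,0,0]},{"gripper":20,"travel":[-12,-2,-25],"twist":[0,0,0]},{"gripper":20,"travel":[-12,-2,-25],"twist":[0,0,0]},{"gripper":20,"travel":[-12,-2,-25],"twist":[0,0,0]},{"gripper":20,"travel":[-6,0,-13],"twist":[0,0,0]},{"gripper":20,"travel":[0,0,0],"twist":[0,0,0]}]' 90
python3 -m crank '[{"gripper":20,"travel":[0,0,0],"twist":[-0.005,0.142,0.0185]},{"gripper":20,"travel":[0,0,0],"twist":[-0.005,0.142,0.0185]},{"gripper":20,"travel":[0,0,0],"twist":[-0.005,0.142,0.0185]},{"gripper":20,"travel":[0,0,0],"twist":[-0.005,0.142,0.0185]},{"gripper":20,"travel":[0,0,0],"twist":[-0.005,0.142,0.0185]},{"gripper":20,"travel":[0,0,0],"twist":[-0.005,0.142,0.0185]},{"gripper":20,"travel":[0,0,0],"twist":[-0.005,0.142,0.0185]},{"gripper":20,"travel":[0,0,0],"twist":[-0.005,0.142,0.0185]},{"gripper":20,"travel":[0,0,0],"twist":[-0.005,0.142,0.0185]},{"gripper":20,"travel":[0,0,0],"twist":[-0.005,0.142,0.0185]},{"gripper":20,"travel":[0,0,0],"twist":[-0.005,0.142,0.0185]},{"gripper":20,"travel":[0,0,0],"twist":[0,0,0]}]' 90
python3 - <<'E'
from h import *
R2=Rt((1,.013),60); off=np.load('offB.npy'); go(np.array([.431,-.055,.27])-R2.apply(off),R2); print(bot.get_obs()['q'].round(1))
E
```

```text
time: 21.7
ee_pos: [0.4252, 0.3358, 0.2914]
tcp_rot: [180.0, 29.9, 101.6]
wrist_force: [-0.5, 0.8, -5.0]
opening: 0.039
grasp_force: 91.2
time: 23.2
ee_pos: [0.4243, 0.3341, 0.2866]
tcp_rot: [-179.4, -59.6, 90.0]
wrist_force: [0.1, -0.7, -4.7]
opening: 0.0388
grasp_force: 91.7
rotvec [-0.001  0.007 -0.006] travel before-rot [-193.     2.5 -330.5] after-rot [-190.9    1.5 -331.8] rpy [180.  -60.   90.7]
[ 11.7 -17.7 -20.8  69.   57.9 111.2]
```

```bash

python3 -m crank '[{"gripper":20,"travel":[-10,0,-17],"twist":[0,0.007,-0.006]},{"gripper":20,"travel":[-18,0,-31],"twist":[0,0,0]},{"gripper":20,"travel":[-18,0,-31],"twist":[0,0,0]},{"gripper":20,"travel":[-18,0,-31],"twist":[0,0,0]},{"gripper":20,"travel":[-18,0,-31],"twist":[0,0,0]},{"gripper":20,"travel":[-18,0,-31],"twist":[0,0,0]},{"gripper":20,"travel":[-18,0,-31],"twist":[0,0,0]},{"gripper":20,"travel":[-18,0,-31],"twist":[0,0,0]},{"gripper":20,"travel":[-18,0,-31],"twist":[0,0,0]},{"gripper":20,"travel":[-18,1,-31],"twist":[0,0,0]},{"gripper":20,"travel":[-18,1,-31],"twist":[0,0,0]},{"gripper":20,"travel":[0,0,0],"twist":[0,0,0]}]' 90
python3 - <<'E'
from h import *
R2=Rt((1,.013),60); off=np.load('offB.npy'); go(np.array([.431,-.055,.145])-R2.apply(off),R2); print(bot.get_obs()['q'].round(1))
E
```

```text
time: 24.7
ee_pos: [0.4334, -0.0444, 0.2877]
tcp_rot: [179.6, -60.1, 91.4]
wrist_force: [1.3, 0.4, -4.8]
opening: 0.039
grasp_force: 92.1
rotvec [-0.002 -0.001  0.006] travel before-rot [-110.9   -3.2   59. ] after-rot [-110.8   -2.7   59.2] rpy [180.  -60.   90.7]
[-33.7  14.9   7.2 126.9  45.5  35.6]
```

```bash

python3 -m crank '[{"gripper":20,"travel":[-11,0,6],"twist":[0,0,0.006]},{"gripper":20,"travel":[-20,-1,11],"twist":[0,0,0]},{"gripper":20,"travel":[-20,-1,11],"twist":[0,0,0]},{"gripper":20,"travel":[0,0,0],"twist":[0,0,0]}]' 90
python3 - <<'E'
from h import *
R2=Rt((1,.013),60); off=np.load('offB.npy'); go(np.array([.431,-.055,.145])-R2.apply(off),R2); print(bot.get_obs()['q'].round(1))
E
```

```text
time: 25.2
ee_pos: [0.4305, -0.0424, 0.2289]
tcp_rot: [-179.7, -60.2, 90.6]
wrist_force: [0.2, -0.1, -3.9]
opening: 0.0386
grasp_force: 92.1
rotvec [-0.004 -0.004 -0.001] travel before-rot [-61.    0.3  27.7] after-rot [-60.9   0.1  28. ] rpy [180.  -60.   90.7]
[-33.7  15.5   1.3 120.7  45.6  35.8]
```

```bash

python3 -m crank '[{"gripper":20,"travel":[-20,0,9],"twist":[0,0,0]},{"gripper":20,"travel":[-20,0,9],"twist":[0,0,0]},{"gripper":20,"travel":[-14,0,7],"twist":[0,0,0]},{"gripper":20,"travel":[-7,0,3],"twist":[0,0,0]},{"gripper":20,"travel":[0,0,0],"twist":[0,0,0]},{"gripper":20,"travel":[0,0,0],"twist":[0,0,0]}]' 90
python3 - <<'E'
from h import *
R2=Rt((1,.013),60); off=np.load('offB.npy'); go(np.array([.431,-.055,.120])-R2.apply(off),R2); print(bot.get_obs()['q'].round(1))
snap('side','side8.png'); snap('scene','scene8.png');snap('wrist','wrist8.png')
s=cv2.imread('pics/side8.png')[120:260,240:400]; t=cv2.imread('pics/scene8.png')[110:250,280:440]; w=cv2.imread('pics/wrist8.png')
cv2.imwrite('pics/c8.png',np.vstack([cv2.resize(np.hstack([s,t]),None,fx=2,fy=2),cv2.resize(w[60:360],(640,300))]))
E
```

```text
time: 25.95
ee_pos: [0.4314, -0.0495, 0.1639]
tcp_rot: [180.0, -60.2, 90.8]
wrist_force: [-0.2, -0.7, -3.8]
opening: 0.0387
grasp_force: 92.1
rotvec [-0.    -0.003  0.   ] travel before-rot [-22.7  -0.7  14.1] after-rot [-22.7  -0.6  14.2] rpy [180.  -60.   90.7]
[-34.3  18.2  -2.8 114.2  45.2  35.3]
```

View pics/c8.png

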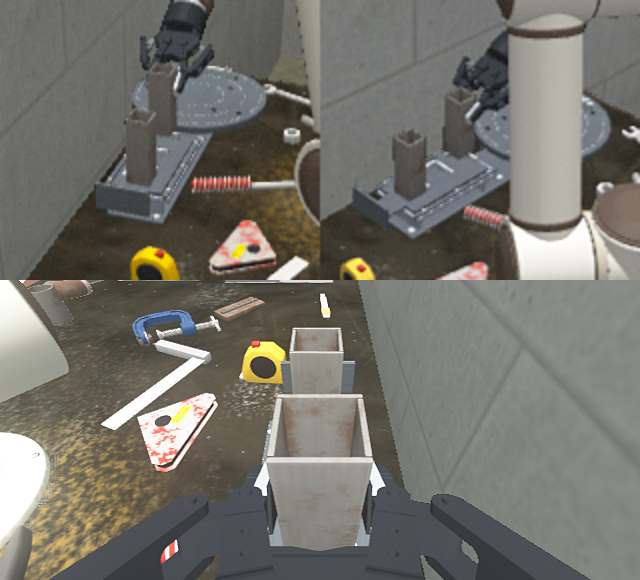

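The held tube is upright over corner a, in line with the one standing in c; tape and the rest are untouched. Lowering and releasing.

```bash

python3 -m crank '[{"gripper":20,"travel":[-10,0,6],"twist":[0,0,0]},{"gripper":20,"travel":[-8,0,5],"twist":[0,0,0]},{"gripper":20,"travel":[-4,0,3],"twist":[0,0,0]},{"gripper":20,"travel":[-1,0,0.6],"twist":[0,0,0]},{"gripper":20,"travel":[-1,0,0.6],"twist":[0,0,0]},{"gripper":20,"travel":[0,0,0],"twist":[0,0,0]},{"gripper":20,"travel":[0,0,0],"twist":[0,0,0]}]' 90
python3 - <<'E'
from h import *
R2=Rt((1,.013),60); off=np.load('offB.npy'); go(np.array([.431,-.055,.118])-R2.apply(off),R2)
E
```

```text
time: 26.98
ee_pos: [0.4311, -0.048, 0.1359]
tcp_rot: [-179.9, -60.2, 90.6]
wrist_force: [-4.3, 1.6, 5.7]
opening: 0.039
grasp_force: 92.7
rotvec [-0.    -0.004 -0.001] travel before-rot [-0.9 -0.3 -0.1] after-rot [-0.9 -0.3 -0.1] rpy [180.  -60.   90.7]
```

```bash

python3 -m crank '[{"gripper":50,"travel":[0,0,0],"twist":[0,0,0]},{"gripper":60,"travel":[0,0,0],"twist":[0,0,0]},{"gripper":70,"travel":[0,0,0],"twist":[0,0,0]},{"gripper":70,"travel":[0,0,0],"twist":[0,0,0]},{"gripper":70,"travel":[0,0,-15],"twist":[0,0,0]},{"gripper":70,"travel":[0,0,-20],"twist":[0,0,0]},{"gripper":70,"travel":[0,0,-30],"twist":[0,0,0]},{"gripper":70,"travel":[30,0,-30],"twist":[0,0,0]},{"gripper":70,"travel":[40,0,-25],"twist":[0,0,0]},{"gripper":70,"travel":[40,0,-25],"twist":[0,0,0]},{"gripper":70,"travel":[40,0,-25],"twist":[0,0,0]},{"gripper":70,"travel":[0,0,0],"twist":[0,0,0]}]' 90
python3 - <<'E'
from h import *
C=cal('wrist');snap('wrist','wrist9.png'); print('a',proj(C,(.431,-.055,.178)),'c',proj(C,(.4285,.0645,.178)))
for n in('side','scene'): print(n,proj(cal(n),(.515,-.36,.178)),proj(cal(n),(.515,-.36,.048)))
print(bot.get_obs()['q'].round(1),pose()[0].round(3))
a=cv2.imread('pics/scene0.png')[130:230,290:450];b=cv2.imread('pics/side3.png')[120:220,270:430];w=cv2.imread('pics/wrist9.png')
cv2.imwrite('pics/c9.png',np.vstack([np.hstack([cv2.resize(a,(400,250)),cv2.resize(b,(400,250))]),cv2.resize(w,(800,350))]))
E
```

```text
time: 28.48
ee_pos: [0.4352, -0.0968, 0.3135]
tcp_rot: [177.7, -57.8, 91.1]
wrist_force: [-0.0, 0.9, -1.0]
opening: 0.0702
grasp_force: 0.0
a [310.51576155 292.2309438 ] c [309.02652321 201.99046923]
side [325.37352711 126.88072651] [325.24612534 156.04050864]
scene [390.93999192 125.78306868] [388.49580773 153.748268  ]
[-38.3  17.4  14.2 130.4  42.7  34.2] [ 0.435 -0.097  0.312]
```

View pics/c9.png

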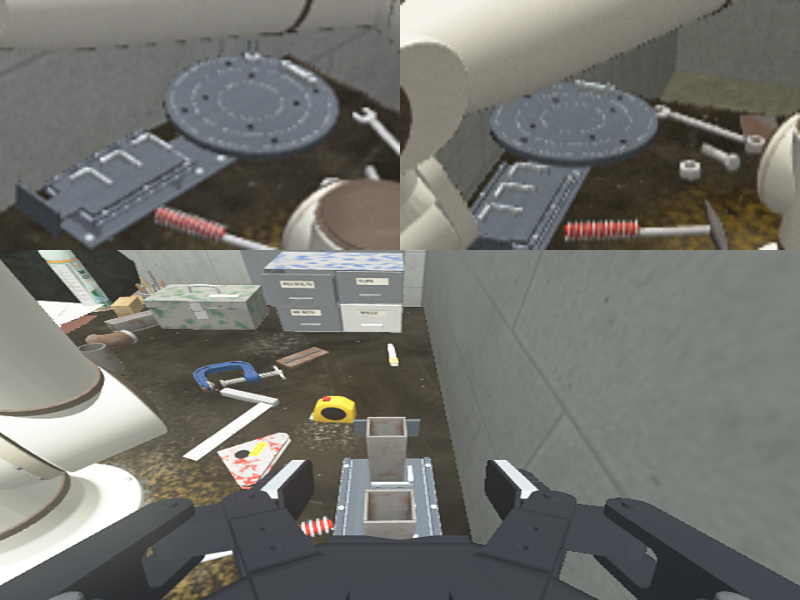

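Both tubes stand in corners a and c (crop (390,510), (385,450)), and the handle post appears in scene0 at px (390,150), agreeing with my base estimate (0.430,−0.2755). Next: upright tool, over to behind the flange.

```bash

python3 -m crank '[{"gripper":50,"travel":[0,0,0],"twist":[0,-0.17,0]},{"gripper":50,"travel":[0,0,0],"twist":[0,-0.17,0]},{"gripper":50,"travel":[0,0,0],"twist":[0,-0.17,0]},{"gripper":50,"travel":[0,0,0],"twist":[0,-0.17,0]},{"gripper":50,"travel":[0,0,0],"twist":[0,-0.17,0]},{"gripper":50,"travel":[0,0,0],"twist":[0,-0.17,0]},{"gripper":50,"travel":[0,0,0],"twist":[0,0,0]},{"gripper":50,"travel":[0,0,0],"twist":[0,0,0]}]' 60
python3 - <<'E'
from h import *
go((.4275,.215,.30),Rt((1,.013),0)); print(bot.get_obs()['q'].round(1))
a=cv2.imread('pics/wrist1.png',0);b=cv2.imread('pics/wrist2.png',0);m=np.zeros_like(a);m[:235,430:]=255;m[:,600:]=255;m[240:,560:]=0
cl=cv2.createCLAHE(6,(8,8));a=cl.apply(a);b=cl.apply(b)
o=cv2.SIFT_create(contrastThreshold=.01);k1,d1=o.detectAndCompute(a,m);k2,d2=o.detectAndCompute(b,m)
Ca=np.load('w1.npy',allow_pickle=True);Cb=np.load('w2.npy',allow_pickle=True)
P=lambda C:np.array([[C[0],0,C[1]],[0,C[0],C[2]],[0,0,1]],float)@np.array(C[3])[:3]
ms=[x for x,y in cv2.BFMatcher().knnMatch(d1,d2,2) if x.distance<.75*y.distance]
for q in ms:
    p,r=np.array(k1[q.queryIdx].pt),np.array(k2[q.trainIdx].pt); X=cv2.triangulatePoints(P(Ca),P(Cb),p,r); X=(X[:3]/X[3]).ravel()
    e=np.linalg.norm(proj(Ca,X)-p)+np.linalg.norm(proj(Cb,X)-r)
    if e<3 and np.linalg.norm(p-r)>8: print(X.round(3),p.round(),r.round())
E
```

```text
time: 29.52
ee_pos: [0.435, -0.0972, 0.3103]
tcp_rot: [179.2, 0.3, 89.1]
wrist_force: [0.4, -0.3, -0.3]
opening: 0.0497
grasp_force: 0.0
rotvec [ 0.015  0.006 -0.028] travel before-rot [312.1 -12.3   8.4] after-rot [312.3  -3.5  10.3] rpy [180.    0.   90.7]
[-1.250e+01 -7.500e+00  6.800e+00  1.034e+02 -1.000e-01  7.830e+01]
[ 0.662  0.15  -0.092] [466. 121.] [450. 202.]
[ 0.663  0.255 -0.12 ] [467.  68.] [450. 154.]
[ 0.661  0.274 -0.07 ] [480.  52.] [460. 148.]
[ 0.661  0.274 -0.07 ] [480.  52.] [460. 148.]
[0.659 0.209 0.102] [541.  74.] [504. 197.]
[0.661 0.172 0.15 ] [565. 101.] [522. 230.]
[0.661 0.255 0.164] [592.  20.] [540. 175.]
```

The wall plane is at x = 0.66, so there is ample room at the knob.

```bash

python3 -m crank '[{"gripper":50,"travel":[20,0,0],"twist":[0.015,0.006,-0.028]},{"gripper":50,"travel":[40,0,1],"twist":[0,0,0]},{"gripper":50,"travel":[40,0,1],"twist":[0,0,0]},{"gripper":50,"travel":[40,0,1],"twist":[0,0,0]},{"gripper":50,"travel":[40,-1,1],"twist":[0,0,0]},{"gripper":50,"travel":[40,-1,1],"twist":[0,0,0]},{"gripper":50,"travel":[40,-1,1],"twist":[0,0,0]},{"gripper":50,"travel":[40,0,2],"twist":[0,0,0]},{"gripper":50,"travel":[12,0,2],"twist":[0,0,0]},{"gripper":50,"travel":[0,0,0],"twist":[0,0,0]}]' 60
python3 - <<'E'
from h import *
go((.4275,.20,.072),Rt((1,.013),0)); print(bot.get_obs()['q'].round(1))
n='scene'; im=snap('scene','scene10.png'); snap('side','side10.png')
cv2.imwrite('pics/c10.png',np.hstack([cv2.resize(cv2.imread('pics/scene10.png')[100:240,290:450],(400,350)),cv2.resize(cv2.imread('pics/side10.png')[100:240,260:420],(400,350))]))
E
```

```text
time: 30.78
ee_pos: [0.4292, 0.2141, 0.2994]
tcp_rot: [-180.0, 0.2, 90.7]
wrist_force: [-0.2, -1.0, 0.2]
opening: 0.0495
grasp_force: 0.0
rotvec [-0.001  0.003 -0.001] travel before-rot [-13.4  -1.7 227.5] after-rot [-14.   -1.9 227.4] rpy [180.    0.   90.7]
[ 2.660e+01 -2.400e+00  1.020e+01  1.028e+02 -1.000e-01  1.159e+02]
```

View pics/c10.png

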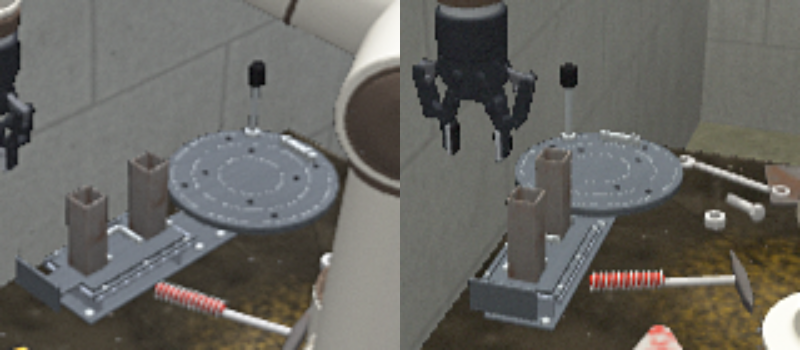

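Both tubes stand on the plate (scene crop (87,230), (148,195)), and the black knob shows at scene px (393,130) and side px (327,130). Descend behind the flange.

```bash

python3 -m crank '[{"gripper":50,"travel":[-3,-1,20],"twist":[0,0.003,0]},{"gripper":50,"travel":[-3,-1,35],"twist":[0,0,0]},{"gripper":50,"travel":[-2,0,35],"twist":[0,0,0]},{"gripper":50,"travel":[-2,0,35],"twist":[0,0,0]},{"gripper":50,"travel":[-2,0,35],"twist":[0,0,0]},{"gripper":50,"travel":[-2,0,35],"twist":[0,0,0]},{"gripper":50,"travel":[0,0,22],"twist":[0,0,0]},{"gripper":50,"travel":[0,0,10],"twist":[0,0,0]},{"gripper":50,"travel":[0,0,0],"twist":[0,0,0]},{"gripper":50,"travel":[0,0,0],"twist":[0,0,0]}]' 60
python3 - <<'E'
from h import *
go((.4275,.168,.072),Rt((1,.013),0))
P=lambda C:np.array([[C[0],0,C[1]],[0,C[0],C[2]],[0,0,1]],float)@np.array(C[3])[:3]
A,B=cal('scene'),cal('side')
out=[]
for n in('scene','side'):
    g=cv2.cvtColor(cv2.imread(f'pics/{n}10.png'),cv2.COLOR_BGR2GRAY); x0=385 if n=='scene' else 318
    s=(g[115:145,x0:x0+18]<55).astype(np.uint8); k,l,st,ce=cv2.connectedComponentsWithStats(s); i=1+np.argmax(st[1:,4]); print(n,st[i],ce[i]+[x0,115]); out.append(ce[i]+[x0,115])
X=cv2.triangulatePoints(P(A),P(B),out[0],out[1]); X=(X[:3]/X[3]).ravel();print(X, proj(A,X)-out[0],proj(B,X)-out[1])
E
```

```text
time: 32.12
ee_pos: [0.4281, 0.2006, 0.0747]
tcp_rot: [179.8, -0.1, 90.7]
wrist_force: [-0.1, -0.2, 0.4]
opening: 0.0502
grasp_force: 0.0
rotvec [ 0.003 -0.001 -0.001] travel before-rot [-32.6  -1.    2.6] after-rot [-32.6  -1.1   2.7] rpy [180.    0.   90.7]
scene [ 5 10  6 10 55] [392.47272727 129.41818182]
side [ 6 10  7 10 60] [327.05 129.9 ]
[ 0.50850026 -0.36317521  0.16387972] [-0.03081428 -0.14276595] [0.07769057 0.15909541]
```

```bash

python3 -m crank '[{"gripper":50,"travel":[-12,0,1],"twist":[0,0,0]},{"gripper":50,"travel":[-12,-1,1],"twist":[0,0,0]},{"gripper":50,"travel":[-3,0,0],"twist":[0,0,0]},{"gripper":50,"travel":[-3,0,0],"twist":[0,0,0]},{"gripper":50,"travel":[-2,0,0],"twist":[0,0,0]},{"gripper":50,"travel":[-3,0,0],"twist":[0,0,0]},{"gripper":50,"travel":[-4,0,0],"twist":[0,0,0]},{"gripper":50,"travel":[-5,0,0],"twist":[0,0,0]},{"gripper":50,"travel":[-5,0,0],"twist":[0,0,0]},{"gripper":50,"travel":[-4,0,0],"twist":[0,0,0]},{"gripper":50,"travel":[-3,0,0],"twist":[0,0,0]},{"gripper":50,"travel":[-2,0,0],"twist":[0,0,0]}]' 60
python3 - <<'E'
from h import *
snap('scene','scene11.png'); snap('side','side11.png')
cv2.imwrite('pics/c11.png',np.hstack([cv2.resize(cv2.imread('pics/scene11.png')[100:240,290:450],(400,350)),cv2.resize(cv2.imread('pics/side11.png')[100:240,260:420],(400,350))]))
E
```

```text
time: 33.62
ee_pos: [0.4274, 0.1438, 0.0716]
tcp_rot: [179.9, -0.2, 90.8]
wrist_force: [-0.7, 8.7, -1.2]
opening: 0.05
grasp_force: 4.2
```

View pics/c11.png

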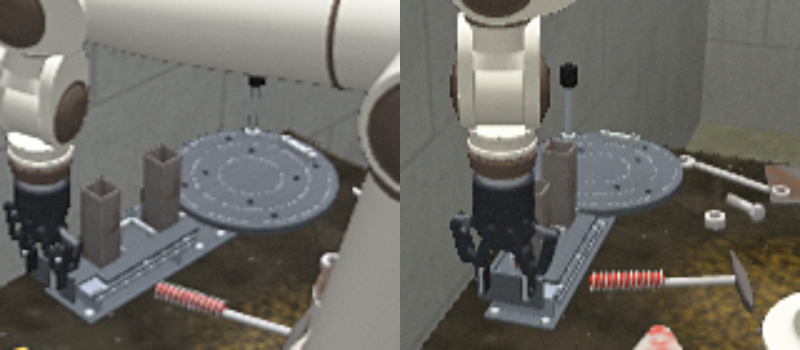

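The plate slides with both tubes still standing (8.7 N). Continue.

```bash

for i in 1; do python3 -m crank '[{"gripper":50,"travel":[-3,0,0],"twist":[0,0,0]},{"gripper":50,"travel":[-4,0,0],"twist":[0,0,0]},{"gripper":50,"travel":[-5,0,0],"twist":[0,0,0]},{"gripper":50,"travel":[-5,0,0],"twist":[0,0,0]},{"gripper":50,"travel":[-5,0,0],"twist":[0,0,0]},{"gripper":50,"travel":[-5,0,0],"twist":[0,0,0]},{"gripper":50,"travel":[-5,0,0],"twist":[0,0,0]},{"gripper":50,"travel":[-5,0,0],"twist":[0,0,0]},{"gripper":50,"travel":[-5,0,0],"twist":[0,0,0]},{"gripper":50,"travel":[-5,0,0],"twist":[0,0,0]},{"gripper":50,"travel":[-5,0,0],"twist":[0,0,0]},{"gripper":50,"travel":[-5,0,0],"twist":[0,0,0]}]' 60; done
python3 -m crank '[{"gripper":50,"travel":[-5,0,0],"twist":[0,0,0]},{"gripper":50,"travel":[-5,0,0],"twist":[0,0,0]},{"gripper":50,"travel":[-5,0,0],"twist":[0,0,0]},{"gripper":50,"travel":[-5,0,0],"twist":[0,0,0]},{"gripper":50,"travel":[-5,0,0],"twist":[0,0,0]},{"gripper":50,"travel":[-5,0,0],"twist":[0,0,0]},{"gripper":50,"travel":[-5,0,0],"twist":[0,0,0]},{"gripper":50,"travel":[-5,0,0],"twist":[0,0,0]},{"gripper":50,"travel":[-5,0,0],"twist":[0,0,0]},{"gripper":50,"travel":[-4,0,0],"twist":[0,0,0]},{"gripper":50,"travel":[-3,0,0],"twist":[0,0,0]},{"gripper":50,"travel":[-2,0,0],"twist":[0,0,0]}]' 60
python3 - <<'E'
from h import *
go((.43,-.1125,.071),Rt((1,.013),0))
snap('scene','scene12.png'); snap('side','side12.png')
cv2.imwrite('pics/c12.png',np.hstack([cv2.resize(cv2.imread('pics/scene12.png')[100:240,290:450],(400,350)),cv2.resize(cv2.imread('pics/side12.png')[100:240,260:420],(400,350))]))
E
```

```text
time: 35.22
ee_pos: [0.4281, 0.0869, 0.0716]
tcp_rot: [179.9, -0.2, 90.8]
wrist_force: [-0.4, 9.1, 1.3]
opening: 0.0499
grasp_force: 4.4
time: 36.72
ee_pos: [0.4293, 0.0334, 0.0724]
tcp_rot: [179.8, -0.3, 90.8]
wrist_force: [-0.7, 11.4, 6.0]
opening: 0.0501
grasp_force: 6.1
rotvec [ 0.004 -0.005  0.001] travel before-rot [-145.9   -1.3    0.7] after-rot [-145.9   -1.2    1.4] rpy [180.    0.   90.7]
```

View pics/c12.png

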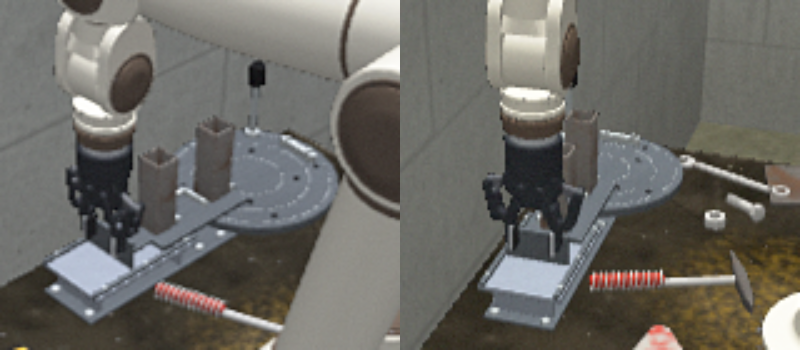

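The plate bridges the gap with its leading part on the disc, tubes standing. Continue.

```bash

python3 -m crank '[{"gripper":50,"travel":[-3,0,0],"twist":[0,0,0]},{"gripper":50,"travel":[-4,0,0],"twist":[0,0,0]},{"gripper":50,"travel":[-5,0,0],"twist":[0,0,0]},{"gripper":50,"travel":[-5,0,0],"twist":[0,0,0]},{"gripper":50,"travel":[-5,0,0],"twist":[0,0,0]},{"gripper":50,"travel":[-5,0,0],"twist":[0,0,0]},{"gripper":50,"travel":[-5,0,0],"twist":[0,0,0]},{"gripper":50,"travel":[-5,0,0],"twist":[0,0,0]},{"gripper":50,"travel":[-5,0,0],"twist":[0,0,0]},{"gripper":50,"travel":[-5,0,0],"twist":[0,0,0]},{"gripper":50,"travel":[-5,0,0],"twist":[0,0,0]},{"gripper":50,"travel":[-5,0,0],"twist":[0,0,0]}]' 60
python3 -m crank '[{"gripper":50,"travel":[-5,0,0],"twist":[0,0,0]},{"gripper":50,"travel":[-5,0,0],"twist":[0,0,0]},{"gripper":50,"travel":[-5,0,0],"twist":[0,0,0]},{"gripper":50,"travel":[-5,0,0],"twist":[0,0,0]},{"gripper":50,"travel":[-5,0,0],"twist":[0,0,0]},{"gripper":50,"travel":[-5,0,0],"twist":[0,0,0]},{"gripper":50,"travel":[-5,0,0],"twist":[0,0,0]},{"gripper":50,"travel":[-5,0,0],"twist":[0,0,0]},{"gripper":50,"travel":[-5,0,0],"twist":[0,0,0]},{"gripper":50,"travel":[-5,0,0],"twist":[0,0,0]},{"gripper":50,"travel":[-4,0,0],"twist":[0,0,0]},{"gripper":50,"travel":[-3,0,0],"twist":[0,0,0]}]' 60
python3 - <<'E'
from h import *
go((.43,-.1125,.071),Rt((1,.013),0))
E
```

```text
time: 38.33
ee_pos: [0.4299, -0.0238, 0.0722]
tcp_rot: [179.8, -0.3, 90.8]
wrist_force: [0.4, 11.4, 5.0]
opening: 0.05
grasp_force: 5.5
time: 39.83
ee_pos: [0.4304, -0.0809, 0.0718]
tcp_rot: [179.8, -0.3, 90.8]
wrist_force: [0.1, 11.1, 6.0]
opening: 0.0501
grasp_force: 5.7
rotvec [ 0.003 -0.004  0.001] travel before-rot [-31.6  -0.8   0.7] after-rot [-31.6  -0.8   0.8] rpy [180.    0.   90.7]
```

```bash

python3 -m crank '[{"gripper":50,"travel":[-3,0,0],"twist":[0,0,0]},{"gripper":50,"travel":[-3,0,0],"twist":[0,0,0]},{"gripper":50,"travel":[-3,0,0],"twist":[0,0,0]},{"gripper":50,"travel":[-3,0,0],"twist":[0,0,0]},{"gripper":50,"travel":[-3,0,0],"twist":[0,0,0]},{"gripper":50,"travel":[-3,0,0],"twist":[0,0,0]},{"gripper":50,"travel":[-2,0,0],"twist":[0,0,0]},{"gripper":50,"travel":[-2,0,0],"twist":[0,0,0]},{"gripper":50,"travel":[-1.5,0,0],"twist":[0,0,0]},{"gripper":50,"travel":[-1.5,0,0],"twist":[0,0,0]},{"gripper":50,"travel":[-1.5,0,0],"twist":[0,0,0]}]' 60
for k in 1; do python3 -m crank '[{"gripper":50,"travel":[-1,0,0],"twist":[0,0,0]},{"gripper":50,"travel":[-1,0,0],"twist":[0,0,0]},{"gripper":50,"travel":[0,0,0],"twist":[0,0,0]}]' 60; done
python3 - <<'E'
from h import *
snap('scene','scene13.png'); snap('side','side13.png')
cv2.imwrite('pics/c13.png',np.hstack([cv2.resize(cv2.imread('pics/scene13.png')[100:220,310:450],(400,343)),cv2.resize(cv2.imread('pics/side13.png')[100:220,260:400],(400,343))]))
E
```

```text
time: 41.2
ee_pos: [0.4307, -0.1072, 0.0718]
tcp_rot: [179.8, -0.3, 90.8]
wrist_force: [-0.2, 11.9, 5.4]
opening: 0.05
grasp_force: 5.9
time: 41.58
ee_pos: [0.4307, -0.1093, 0.0718]
tcp_rot: [179.8, -0.2, 90.8]
wrist_force: [0.7, 10.6, 5.9]
opening: 0.0499
grasp_force: 5.5
```

View pics/c13.png

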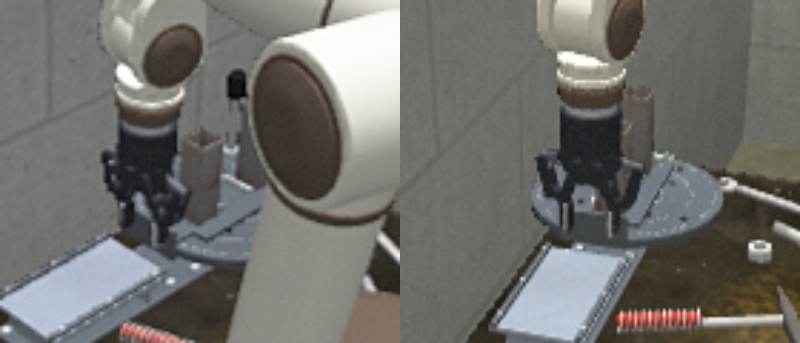

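I have now viewed more pictures than the allowed 14, so I'll check the rest by numbers only. Creeping to the stop bar while watching the force.

```bash

python3 -m crank '[{"gripper":50,"travel":[-1,0,0],"twist":[0,0,0]},{"gripper":50,"travel":[-1,0,0],"twist":[0,0,0]},{"gripper":50,"travel":[0,0,0],"twist":[0,0,0]}]' | grep -E "ee_pos|wrist"
python3 -m crank '[{"gripper":50,"travel":[-1,0,0],"twist":[0,0,0]},{"gripper":50,"travel":[0,0,0],"twist":[0,0,0]}]' | grep -E "ee_pos|wrist"
python3 -m crank '[{"gripper":50,"travel":[-1,0,0],"twist":[0,0,0]},{"gripper":50,"travel":[0,0,0],"twist":[0,0,0]}]' | grep -E "ee_pos|wrist"
```

```text
ee_pos: [0.4307, -0.1113, 0.0718]
wrist_force: [-0.1, 12.0, 6.0]
ee_pos: [0.4307, -0.1123, 0.0718]
wrist_force: [0.0, 11.1, 5.9]
ee_pos: [0.4308, -0.1133, 0.0718]
wrist_force: [0.1, 10.8, 5.8]
```

```bash

python3 -m crank '[{"gripper":50,"travel":[-1,0,0],"twist":[0,0,0]},{"gripper":50,"travel":[0,0,0],"twist":[0,0,0]}]' | grep -E "ee_pos|wrist"
python3 -m crank '[{"gripper":50,"travel":[-1,0,0],"twist":[0,0,0]},{"gripper":50,"travel":[0,0,0],"twist":[0,0,0]}]' | grep -E "ee_pos|wrist"
python3 -m crank '[{"gripper":50,"travel":[-1,0,0],"twist":[0,0,0]},{"gripper":50,"travel":[0,0,0],"twist":[0,0,0]}]' | grep -E "ee_pos|wrist"
```

```text
ee_pos: [0.4308, -0.1143, 0.0718]
wrist_force: [-0.7, 10.6, 5.1]
ee_pos: [0.4308, -0.1151, 0.0718]
wrist_force: [-0.4, 12.0, 5.5]
ee_pos: [0.4308, -0.1153, 0.0718]
wrist_force: [0.2, 16.9, 6.5]
```

Stop bar met (force rises to 17 N, motion stops). One more nudge to seat it, then back off and re-measure the knob.

```bash

python3 -m crank '[{"gripper":50,"travel":[-1,0,0],"twist":[0,0,0]},{"gripper":50,"travel":[0,0,0],"twist":[0,0,0]}]' | grep -E "ee_pos|wrist"
python3 -m crank '[{"gripper":50,"travel":[4,0,0],"twist":[0,0,0]},{"gripper":50,"travel":[10,0,0],"twist":[0,0,0]},{"gripper":50,"travel":[20,0,0],"twist":[0,0,0]},{"gripper":50,"travel":[20,0,0],"twist":[0,0,0]},{"gripper":50,"travel":[20,0,-20],"twist":[0,0,0]},{"gripper":50,"travel":[25,0,-40],"twist":[0,0,0]},{"gripper":50,"travel":[25,0,-40],"twist":[0,0,0]},{"gripper":50,"travel":[25,0,-40],"twist":[0,0,0]},{"gripper":50,"travel":[25,0,-40],"twist":[0,0,0]},{"gripper":50,"travel":[25,0,-40],"twist":[0,0,0]},{"gripper":50,"travel":[0,0,-20],"twist":[0,0,0]},{"gripper":50,"travel":[0,0,0],"twist":[0,0,0]}]'
cat >> h.py <<'E'
def tri(a,b):
    P=lambda C:np.array([[C[0],0,C[1]],[0,C[0],C[2]],[0,0,1]],float)@np.array(C[3])[:3]
    A,B=cal('scene'),cal('side'); X=cv2.triangulatePoints(P(A),P(B),np.array(a,float),np.array(b,float)); X=(X[:3]/X[3]).ravel(); return X,np.abs(proj(A,X)-a).max()+np.abs(proj(B,X)-b).max()
def knob(tag,guess,h=12):
    o=[]
    for n in('scene','side'):
        im=snap(n,n+tag+'.png'); g=cv2.cvtColor(im,cv2.COLOR_RGB2GRAY); u,v=proj(cal(n),guess).round().astype(int); x0,y0=u-h,v-h
        k,l,st,ce=cv2.connectedComponentsWithStats((g[y0:y0+2*h,x0:x0+2*h]<55).astype(np.uint8)); i=1+np.argmax(st[1:,4]); print(n,(x0,y0),st[i].tolist()); o.append(ce[i]+[x0,y0])
    print('knob',tri(*o))
E
python3 - <<'E'
from h import *
knob('14',(.5085,-.363,.16)); print(bot.get_obs()['q'].round(1))
E
```

```text
ee_pos: [0.4308, -0.1154, 0.0719]
wrist_force: [0.2, 22.9, 7.7]
time: 45.05
ee_pos: [0.4279, 0.0804, 0.3124]
tcp_rot: [179.8, -0.0, 90.7]
wrist_force: [0.3, -0.7, -0.2]
opening: 0.0498
grasp_force: 0.0
scene (np.int64(380), np.int64(118)) [10, 7, 6, 10, 55]
side (np.int64(315), np.int64(119)) [0, 0, 16, 22, 211]
knob (array([ 0.53533654, -0.39171922,  0.15027291]), np.float64(4.431996275225714))
[ 10.6  -8.1   6.3 104.3   0.   99.9]
```

Scene blob of the knob is unchanged (side view is blocked by the arm). Going above the knob with the closing axis along the tangent.

```bash

python3 - <<'E'
from h import *
R=Rt((.744,.668),0); go((.5085,-.363,.26),R)
E
```

```text
rotvec [ 0.001 -0.    -0.72 ] travel before-rot [-443.9   75.6   50.4] after-rot [-383.7 -235.6   50.5] rpy [180.    0.  131.9]
```

```bash

python3 -m crank '[{"gripper":50,"travel":[-24,4,0],"twist":[0,0,0]},{"gripper":50,"travel":[-42,7,0],"twist":[0,0,0]},{"gripper":50,"travel":[-42,7,0],"twist":[0,0,0]},{"gripper":50,"travel":[-42,7,0],"twist":[0,0,0]},{"gripper":50,"travel":[-42,7,0],"twist":[0,0,0]},{"gripper":50,"travel":[-42,7,0],"twist":[0,0,0]},{"gripper":50,"travel":[-42,7,0],"twist":[0,0,0]},{"gripper":50,"travel":[-42,7,0],"twist":[0,0,0]},{"gripper":50,"travel":[-42,7,0],"twist":[0,0,0]},{"gripper":50,"travel":[-42,8,0],"twist":[0,0,0]},{"gripper":50,"travel":[-42,8,0],"twist":[0,0,0]},{"gripper":50,"travel":[0,0,0],"twist":[0,0,0]}]'
python3 -m crank '[{"gripper":50,"travel":[0,0,0],"twist":[0,0,-0.18]},{"gripper":50,"travel":[0,0,0],"twist":[0,0,-0.18]},{"gripper":50,"travel":[0,0,0],"twist":[0,0,-0.18]},{"gripper":50,"travel":[0,0,0],"twist":[0,0,-0.18]},{"gripper":50,"travel":[0,0,0],"twist":[0,0,0]},{"gripper":50,"travel":[0,0,0],"twist":[0,0,0]}]'
python3 - <<'E'
from h import *
R=Rt((.744,.668),0); go((.5085,-.363,.145),R); print(bot.get_obs()['q'].round(1))
C=cal('wrist'); im=snap('wrist','wrist15.png'); g=cv2.cvtColor(im,cv2.COLOR_RGB2GRAY)
print('pred knob',proj(C,(.5085,-.363,.178)),'disc',proj(C,(.43,-.2755,.048)))
for n,p in(('a',(.431,-.338,.176)),('c',(.4295,-.218,.176))):
    print(n,[proj(C,(p[0]+i*.02,p[1]+j*.02,p[2])).round().tolist() for i,j in((-1,-1),(1,-1),(1,1),(-1,1))])
E
```

```text
time: 46.65
ee_pos: [0.5085, -0.3657, 0.3076]
tcp_rot: [-179.9, -0.2, 90.5]
wrist_force: [0.3, 0.3, 0.2]
opening: 0.0501
grasp_force: 0.0
time: 47.4
ee_pos: [0.5088, -0.3627, 0.311]
tcp_rot: [179.9, 0.0, 131.7]
wrist_force: [0.2, -0.1, 0.0]
opening: 0.05
grasp_force: 0.0
rotvec [ 0.002  0.    -0.003] travel before-rot [ -0.   -0.7 166. ] after-rot [ -0.   -0.4 166. ] rpy [180.    0.  131.9]
[-3.550e+01  1.920e+01  3.590e+01  1.066e+02  1.000e-01  1.270e+01]
pred knob [317.18711227 193.33380381] disc [317.25752108  82.90914351]
a [[242.0, 121.0], [275.0, 150.0], [303.0, 117.0], [269.0, 86.0]]
c [[328.0, 9.0], [362.0, 44.0], [395.0, 5.0], [361.0, -32.0]]
```

```bash

python3 - <<'E'
from h import *
C=cal('wrist'); g=cv2.imread('pics/wrist15.png',0)
s=(g[150:245,270:370]<50).astype(np.uint8); k,l,st,ce=cv2.connectedComponentsWithStats(s)
for i in np.argsort(-st[1:,4])[:3]+1:
    q=ce[i]+[270,150]; print(st[i].tolist(),q.round(1),ray(C,*q,.178).round(4))
e=cv2.Canny(cv2.GaussianBlur(g,(3,3),0),40,110); ls=cv2.HoughLinesP(e[60:170,225:320],1,np.pi/180,14,minLineLength=16,maxLineGap=3)
for l in ls[:,0][:14]:
    p,q=[ray(C,l[i]+225,l[i+1]+60,.176)[:2] for i in(0,2)]; print((l+[225,60,225,60]).tolist(),p.round(3),q.round(3),round(float(np.degrees(np.arctan2(*(q-p)[::-1]))),1))
E
```

```text
[34, 32, 26, 17, 137] [317. 187.] [ 0.5043 -0.3585  0.178 ]
[98, 87, 2, 8, 14] [368.6 240.9] [ 0.5811 -0.3655  0.178 ]
[0, 89, 1, 6, 6] [270.  241.5] [ 0.5063 -0.4331  0.178 ]
[259, 133, 281, 152] [ 0.43  -0.356] [ 0.456 -0.356] 0.4
[230, 119, 277, 165] [ 0.402 -0.364] [ 0.461 -0.368] -3.7
[249, 84, 253, 109] [ 0.396 -0.329] [ 0.412 -0.343] -42.0
[273, 93, 308, 124] [ 0.417 -0.321] [ 0.459 -0.32 ] 1.0
[225, 74, 226, 96] [ 0.375 -0.337] [ 0.387 -0.351] -50.2
[291, 96, 318, 121] [ 0.431 -0.312] [ 0.464 -0.312] 0.0
[301, 99, 318, 114] [ 0.439 -0.308] [ 0.46  -0.307] 1.6
[249, 126, 263, 109] [ 0.419 -0.358] [ 0.419 -0.337] 89.4
[233, 125, 259, 156] [ 0.407 -0.367] [ 0.443 -0.373] -9.9
[247, 123, 271, 93] [ 0.416 -0.357] [ 0.416 -0.322] 90.0
[292, 148, 304, 132] [ 0.462 -0.346] [ 0.461 -0.328] 93.7
[274, 98, 307, 126] [ 0.421 -0.323] [ 0.459 -0.322] 2.2
[282, 97, 309, 121] [ 0.425 -0.318] [ 0.458 -0.317] 1.0
[247, 91, 247, 73] [ 0.399 -0.335] [ 0.389 -0.323] 128.1
```

Tube a still stands square by the numbers (edges at y −0.357/−0.320, x≈0.416/0.461), and the knob is under the gripper. Descending and gripping.

```bash

python3 -m crank '[{"gripper":60,"travel":[0,0,25],"twist":[0,0,0]},{"gripper":60,"travel":[0,0,35],"twist":[0,0,0]},{"gripper":60,"travel":[0,0,35],"twist":[0,0,0]},{"gripper":60,"travel":[0,0,30],"twist":[0,0,0]},{"gripper":60,"travel":[0,0,22],"twist":[0,0,0]},{"gripper":60,"travel":[0,0,15],"twist":[0,0,0]},{"gripper":60,"travel":[0,0,4],"twist":[0,0,0]},{"gripper":60,"travel":[0,0,0],"twist":[0,0,0]}]' 40
python3 -m crank '[{"gripper":15,"travel":[0,0,0],"twist":[0,0,0]},{"gripper":15,"travel":[0,0,0],"twist":[0,0,0]},{"gripper":15,"travel":[0,0,0],"twist":[0,0,0]},{"gripper":15,"travel":[0,0,0],"twist":[0,0,0]},{"gripper":15,"travel":[0,0,0],"twist":[0,0,0]},{"gripper":15,"travel":[0,0,0],"twist":[0,0,0]},{"gripper":15,"travel":[0,0,0],"twist":[0,0,0]},{"gripper":15,"travel":[0,0,0],"twist":[0,0,0]}]' 40
```

```text
time: 48.45
ee_pos: [0.5094, -0.3631, 0.1457]
tcp_rot: [179.9, 0.1, 131.9]
wrist_force: [0.5, -0.2, 0.4]
opening: 0.0602
grasp_force: 0.0
time: 49.45
ee_pos: [0.5095, -0.3634, 0.1464]
tcp_rot: [179.9, 0.2, 132.0]
wrist_force: [-1.6, -1.5, 6.2]
opening: 0.027
grasp_force: 40.0
```

```bash

python3 -m crank '[{"gripper":15,"travel":[0,-2.4,0],"twist":[0,0,0.02]},{"gripper":15,"travel":[0.1,-4.8,0],"twist":[0,0,0.04]},{"gripper":15,"travel":[0.1,-4.8,0],"twist":[0,0,0.04]},{"gripper":15,"travel":[0.1,-4.8,0],"twist":[0,0,0.04]},{"gripper":15,"travel":[0.1,-4.8,0],"twist":[0,0,0.04]},{"gripper":15,"travel":[0.1,-4.8,0],"twist":[0,0,0.04]},{"gripper":15,"travel":[0.1,-4.8,0],"twist":[0,0,0.04]},{"gripper":15,"travel":[0,-2.4,0],"twist":[0,0,0.02]},{"gripper":15,"travel":[0,0,0],"twist":[0,0,0]}]' 40
python3 - <<'E'
from h import *
P,R=pose(); o=bot.get_obs(); print('force in tool',R.inv().apply(o['wrist_force']).round(1),'rel',(P-[.430,-.2755,0])[:2].round(4),np.linalg.norm((P-[.430,-.2755,0])[:2]).round(4))
E
```

```text
time: 50.58
ee_pos: [0.4822, -0.3821, 0.1464]
tcp_rot: [179.8, 0.1, 115.9]
wrist_force: [2.7, -0.3, 6.1]
opening: 0.027
grasp_force: 40.2
force in tool [-1.4  2.4 -6.1] rel [ 0.0522 -0.1066] 0.1187
```

```bash

python3 -m crank '[{"gripper":15,"travel":[0,-2.4,0],"twist":[0,0,0.02]},{"gripper":15,"travel":[0.1,-4.8,0],"twist":[0,0,0.04]},{"gripper":15,"travel":[0.1,-4.8,0],"twist":[0,0,0.04]},{"gripper":15,"travel":[0.1,-4.8,0],"twist":[0,0,0.04]},{"gripper":15,"travel":[0.1,-4.8,0],"twist":[0,0,0.04]},{"gripper":15,"travel":[0.1,-4.8,0],"twist":[0,0,0.04]},{"gripper":15,"travel":[0.1,-4.8,0],"twist":[0,0,0.04]},{"gripper":15,"travel":[0.1,-4.8,0],"twist":[0,0,0.04]},{"gripper":15,"travel":[0.1,-4.8,0],"twist":[0,0,0.04]},{"gripper":15,"travel":[0.1,-4.8,0],"twist":[0,0,0.04]},{"gripper":15,"travel":[0.1,-4.8,0],"twist":[0,0,0.04]},{"gripper":15,"travel":[0.1,-4.8,0],"twist":[0,0,0.04]}]' 40
python3 -m crank '[{"gripper":15,"travel":[0.1,-4.8,0],"twist":[0,0,0.04]},{"gripper":15,"travel":[0.1,-4.8,0],"twist":[0,0,0.04]},{"gripper":15,"travel":[0.1,-4.8,0],"twist":[0,0,0.04]},{"gripper":15,"travel":[0.1,-4.8,0],"twist":[0,0,0.04]},{"gripper":15,"travel":[0.1,-4.8,0],"twist":[0,0,0.04]},{"gripper":15,"travel":[0.1,-4.8,0],"twist":[0,0,0.04]},{"gripper":15,"travel":[0.1,-4.8,0],"twist":[0,0,0.04]},{"gripper":15,"travel":[0.1,-4.8,0],"twist":[0,0,0.04]},{"gripper":15,"travel":[0,-2.4,0],"twist":[0,0,0.02]},{"gripper":15,"travel":[0,0,0],"twist":[0,0,0]}]' 40
python3 - <<'E'
from h import *
P,R=pose(); o=bot.get_obs(); d=(P-[.430,-.2755,0])[:2]; print('force in tool',R.inv().apply(o['wrist_force']).round(1),'rel',d.round(4),np.linalg.norm(d).round(4),np.degrees(np.arctan2(d[1],d[0])).round(1))
E
```

```text
time: 52.08
ee_pos: [0.4295, -0.3938, 0.1464]
tcp_rot: [179.7, 0.0, 89.5]
wrist_force: [6.8, 2.2, 6.0]
opening: 0.0269
grasp_force: 40.6
time: 53.32
ee_pos: [0.3896, -0.3858, 0.1463]
tcp_rot: [179.7, -0.2, 70.1]
wrist_force: [4.4, 6.4, 8.3]
opening: 0.0266
grasp_force: 40.7
force in tool [ 7.6  2.  -8.3] rel [-0.0404 -0.1103] 0.1175 -110.1
```

```bash

python3 -m crank '[{"gripper":15,"travel":[0,-2.4,0],"twist":[0,0,0.02]},{"gripper":15,"travel":[0.1,-4.8,0],"twist":[0,0,0.04]},{"gripper":15,"travel":[0.1,-4.8,0],"twist":[0,0,0.04]},{"gripper":15,"travel":[0.1,-4.8,0],"twist":[0,0,0.04]},{"gripper":15,"travel":[0.1,-4.8,0],"twist":[0,0,0.04]},{"gripper":15,"travel":[0.1,-4.8,0],"twist":[0,0,0.04]},{"gripper":15,"travel":[0.1,-4.8,0],"twist":[0,0,0.04]},{"gripper":15,"travel":[0.1,-4.8,0],"twist":[0,0,0.04]},{"gripper":15,"travel":[0.1,-4.8,0],"twist":[0,0,0.04]},{"gripper":15,"travel":[0.1,-4.8,0],"twist":[0,0,0.04]},{"gripper":15,"travel":[0.1,-4.8,0],"twist":[0,0,0.04]},{"gripper":15,"travel":[0,-2.4,0],"twist":[0,0,0.02]}]' 40
python3 -m crank '[{"gripper":15,"travel":[0,0,0],"twist":[0,0,0]},{"gripper":15,"travel":[0,0,0],"twist":[0,0,0]}]' 40
python3 - <<'E'
from h import *
P,R=pose(); o=bot.get_obs(); d=(P-[.430,-.2755,0])[:2]; print('force in tool',R.inv().apply(o['wrist_force']).round(1),'rel',d.round(4),np.linalg.norm(d).round(4),np.degrees(np.arctan2(d[1],d[0])).round(1))
E
```

```text
time: 54.82
ee_pos: [0.3475, -0.3565, 0.1464]
tcp_rot: [179.7, -0.6, 45.0]
wrist_force: [21.6, 13.1, 6.7]
opening: 0.0267
grasp_force: 40.5
time: 55.08
ee_pos: [0.3474, -0.3563, 0.1464]
tcp_rot: [179.8, -0.6, 45.0]
wrist_force: [18.1, 16.3, 7.7]
opening: 0.0269
grasp_force: 40.6
force in tool [24.4  1.4 -7.5] rel [-0.0826 -0.0808] 0.1156 -135.6
```

```bash

python3 -m crank '[{"gripper":15,"travel":[1.5,0,0],"twist":[0,0,0]},{"gripper":15,"travel":[1.5,0,0],"twist":[0,0,0]},{"gripper":15,"travel":[0,0,0],"twist":[0,0,0]}]' 40
python3 - <<'E'
from h import *
from scipy.optimize import least_squares
q=np.array([(.5095,-.3634),(.4822,-.3821),(.4295,-.3938),(.3896,-.3858),(.3474,-.3563)])
for R in (.1202,None):
    f=(lambda v:np.hypot(*(q-v[:2]).T)-(R or v[2])); s=least_squares(f,[.43,-.275,.12]); print(s.x.round(4),s.fun.round(4)); d=q[-1]-s.x[:2]; print(np.degrees(np.arctan2(d[1],d[0])).round(1))
P,R=pose(); print('force',R.inv().apply(bot.get_obs()['wrist_force']).round(1),P.round(4))
E
```

```text
time: 55.45
ee_pos: [0.3474, -0.3563, 0.1463]
tcp_rot: [179.8, -0.2, 44.9]
wrist_force: [4.1, 2.3, 7.2]
opening: 0.0267
grasp_force: 40.6
[ 0.4321 -0.2727  0.12  ] [-0.001   0.0001  0.0009  0.0006 -0.0012]
-135.4
[ 0.4319 -0.2799  0.1139] [ 0.     -0.     -0.      0.0001 -0.    ]
-137.9
force [ 4.6  1.3 -7.2] [ 0.3474 -0.3563  0.1463]
```

```bash

python3 -m crank '[{"gripper":40,"travel":[0,0,0],"twist":[0,0,0]},{"gripper":60,"travel":[0,0,0],"twist":[0,0,0]},{"gripper":60,"travel":[0,0,0],"twist":[0,0,0]},{"gripper":60,"travel":[0,0,-15],"twist":[0,0,0]},{"gripper":60,"travel":[0,0,-30],"twist":[0,0,0]},{"gripper":60,"travel":[0,0,-40],"twist":[0,0,0]},{"gripper":60,"travel":[0,0,-40],"twist":[0,0,0]},{"gripper":60,"travel":[-15,0,-40],"twist":[0,0,0]},{"gripper":60,"travel":[-25,0,-40],"twist":[0,0,0]},{"gripper":60,"travel":[-25,0,-20],"twist":[0,0,0]},{"gripper":60,"travel":[0,0,0],"twist":[0,0,0]},{"gripper":60,"travel":[0,0,0],"twist":[0,0,0]}]'
python3 - <<'E'
from h import *
C=cal('wrist'); im=snap('wrist','wrist16.png'); g=cv2.cvtColor(im,cv2.COLOR_RGB2GRAY)
print('knob pred',proj(C,(.3474,-.3563,.178)),'disc',proj(C,(.432,-.278,.048)))
s=(g[130:260,260:380]<50).astype(np.uint8); k,l,st,ce=cv2.connectedComponentsWithStats(s)
for i in np.argsort(-st[1:,4])[:2]+1: q=ce[i]+[260,130]; print('dark',st[i].tolist(),ray(C,*q,.178).round(4))
e=cv2.Canny(cv2.GaussianBlur(g,(3,3),0),40,110); e[240:]=0
ls=cv2.HoughLinesP(e,1,np.pi/360,30,minLineLength=45,maxLineGap=4)[:,0]
ls=sorted(ls.tolist(),key=lambda l:-np.hypot(l[0]-l[2],l[1]-l[3]))
for l in ls[:40]:
    p,q=[ray(C,l[i],l[i+1],.057)[:2] for i in(0,2)]
    if max(np.hypot(*(p-[.432,-.278])),np.hypot(*(q-[.432,-.278])))<.2: print(l,p.round(3),q.round(3),round(float(np.degrees(np.arctan2(*(q-p)[::-1])))%180,1))
E
```

```text
time: 56.95
ee_pos: [0.2998, -0.402, 0.3695]
tcp_rot: [180.0, -0.1, 44.8]
wrist_force: [-0.6, -0.8, -0.2]
opening: 0.0601
grasp_force: 0.0
knob pred [320.17525148 124.78823874] disc [322.74913914  42.62353591]
dark [118, 109, 2, 21, 22] [ 0.2926 -0.5137  0.178 ]
dark [86, 43, 2, 2, 2] [ 0.3302 -0.4168  0.178 ]
[254, 144, 303, 176] [ 0.255 -0.304] [ 0.273 -0.393] 101.2
```

```bash

python3 -m crank '[{"gripper":60,"travel":[15,0,0],"twist":[0,0,0]},{"gripper":60,"travel":[25,0,0],"twist":[0,0,0]},{"gripper":60,"travel":[25,0,0],"twist":[0,0,0]},{"gripper":60,"travel":[20,0,0],"twist":[0,0,0]},{"gripper":60,"travel":[0,0,0],"twist":[0,0,0]},{"gripper":60,"travel":[0,0,0],"twist":[0,0,0]}]' | grep ee_
python3 - <<'E'
from h import *
C=cal('wrist'); im=snap('wrist','wrist17.png'); g=cv2.cvtColor(im,cv2.COLOR_RGB2GRAY)
print('knob pred',proj(C,(.3474,-.3563,.178)),'disc',proj(C,(.432,-.278,.048)),'flange',proj(C,(.583,-.278,.096)))
g0=cv2.createCLAHE(3,(8,8)).apply(g); e=cv2.Canny(cv2.GaussianBlur(g0,(3,3),0),50,130); e[250:]=0
ls=cv2.HoughLinesP(e,1,np.pi/360,25,minLineLength=30,maxLineGap=4)[:,0]
ls=sorted(ls.tolist(),key=lambda l:-np.hypot(l[0]-l[2],l[1]-l[3])); n=0
for l in ls:
    p,q=[ray(C,l[i],l[i+1],.056)[:2] for i in(0,2)]; a=float(np.degrees(np.arctan2(*(q-p)[::-1])))%180
    if max(np.hypot(*(p-[.432,-.278])),np.hypot(*(q-[.432,-.278])))<.24 and n<25: n+=1; print(l,p.round(3),q.round(3),round(a,1))
E
```

```text
ee_pos: [0.36, -0.3419, 0.3698]
knob pred [320.19686328 198.52583404] disc [322.72952439 104.35252168] flange [407.42691047  13.27163297]
[196, 23, 240, 65] [ 0.382 -0.076] [ 0.385 -0.155] 91.9
[342, 108, 377, 64] [ 0.448 -0.303] [ 0.526 -0.295] 5.8
[206, 43, 241, 0] [ 0.373 -0.102] [ 0.448 -0.102] 179.9
[240, 181, 276, 204] [ 0.256 -0.267] [ 0.268 -0.334] 100.7
[381, 72, 411, 42] [ 0.523 -0.307] [ 0.58  -0.307] 179.2
[362, 227, 393, 199] [ 0.341 -0.463] [ 0.409 -0.463] 179.7
[227, 174, 259, 197] [ 0.25  -0.245] [ 0.257 -0.306] 97.3
[284, 117, 320, 120] [ 0.377 -0.25 ] [ 0.413 -0.291] 130.4
[228, 216, 260, 211] [ 0.197 -0.292] [ 0.241 -0.323] 144.1
[188, 169, 219, 176] [ 0.212 -0.196] [ 0.238 -0.238] 121.8
[368, 222, 399, 228] [ 0.354 -0.463] [ 0.383 -0.508] 123.5
```

```bash

python3 - <<'E'
from h import *
C=cal('wrist'); g=cv2.imread('pics/wrist17.png',0)
e=cv2.Canny(cv2.GaussianBlur(g,(3,3),0),40,110); e[262:]=0
ls=cv2.HoughLinesP(e,1,np.pi/360,16,minLineLength=20,maxLineGap=3)[:,0].tolist()
for n,c in(('a',(.370,-.278)),('c',(.490,-.278))):
    print(n,proj(C,(*c,.176)).round())
    for l in ls:
        p,q=[ray(C,l[i],l[i+1],.176)[:2] for i in(0,2)]; a=float(np.degrees(np.arctan2(*(q-p)[::-1])))%90
        if max(abs(p-c).max(),abs(q-c).max())<.036: print(l,p.round(3),q.round(3),round(a,1))
E
```

```text
a [285. 137.]
c [363.  55.]
```

```bash

python3 - <<'E'
from h import *
C=cal('wrist'); g=cv2.imread('pics/wrist17.png',0); g=cv2.createCLAHE(3,(8,8)).apply(g)
e=cv2.Canny(g,40,110)
ls=cv2.HoughLinesP(e[0:200,230:430],1,np.pi/180,12,minLineLength=12,maxLineGap=3)[:,0]+[230,0,230,0]
for l in sorted(ls.tolist(),key=lambda l:-np.hypot(l[0]-l[2],l[1]-l[3]))[:40]:
    p,q=[ray(C,l[i],l[i+1],.176)[:2] for i in(0,2)]; print(l,p.round(3),q.round(3),round(float(np.degrees(np.arctan2(*(q-p)[::-1])))%90,1))
E
```

```text
[295, 147, 353, 83] [ 0.37  -0.293] [ 0.464 -0.291] 1.6
[287, 139, 342, 78] [ 0.37  -0.281] [ 0.459 -0.279] 1.4
[357, 121, 408, 73] [ 0.439 -0.323] [ 0.512 -0.325] 88.0
[258, 73, 299, 30] [ 0.398 -0.211] [ 0.459 -0.214] 87.6
[300, 150, 341, 113] [ 0.371 -0.3  ] [ 0.433 -0.304] 86.2
[356, 19, 394, 59] [ 0.508 -0.248] [ 0.511 -0.304] 2.8
[273, 83, 311, 45] [ 0.402 -0.229] [ 0.458 -0.232] 86.9
[357, 87, 389, 51] [ 0.464 -0.297] [ 0.512 -0.295] 2.4
[283, 58, 317, 25] [ 0.428 -0.22 ] [ 0.476 -0.224] 85.7
[253, 140, 281, 104] [ 0.341 -0.254] [ 0.393 -0.25 ] 4.5
[293, 119, 322, 86] [ 0.39  -0.271] [ 0.438 -0.269] 1.8
[353, 167, 386, 138] [ 0.401 -0.357] [ 0.45 -0.36] 87.1
[303, 169, 333, 137] [ 0.358 -0.318] [ 0.408 -0.316] 1.5
[392, 73, 406, 33] [ 0.5   -0.313] [ 0.536 -0.294] 27.5
[402, 42, 429, 74] [ 0.528 -0.298] [ 0.528 -0.342] 0.1
[376, 2, 405, 32] [ 0.533 -0.251] [ 0.536 -0.293] 4.0
[318, 111, 344, 79] [ 0.416 -0.284] [ 0.459 -0.281] 4.5
[279, 170, 309, 142] [ 0.337 -0.298] [ 0.385 -0.301] 87.2
[338, 56, 364, 26] [ 0.471 -0.26 ] [ 0.51  -0.259] 1.9
[405, 41, 429, 69] [ 0.53  -0.299] 
[... 445 characters left out ...]
 [ 0.408 -0.272] 4.0
[348, 99, 372, 75] [ 0.448 -0.299] [ 0.484 -0.299] 89.0
[299, 142, 326, 122] [ 0.377 -0.293] [ 0.414 -0.299] 80.6
[281, 179, 302, 153] [ 0.331 -0.307] [ 0.37  -0.304] 5.2
[262, 133, 287, 155] [ 0.354 -0.256] [ 0.356 -0.293] 3.1
[305, 27, 328, 5] [ 0.466 -0.216] [ 0.497 -0.219] 85.1
[245, 112, 267, 90] [ 0.358 -0.228] [ 0.392 -0.229] 86.9
[274, 52, 296, 30] [ 0.426 -0.209] [ 0.457 -0.211] 86.2
[277, 131, 299, 151] [ 0.368 -0.267] [ 0.37 -0.3 ] 2.5
[374, 43, 395, 22] [ 0.506 -0.278] [ 0.535 -0.279] 88.3
[303, 130, 324, 109] [ 0.39  -0.287] [ 0.422 -0.288] 88.7
[243, 100, 264, 79] [ 0.366 -0.218] [ 0.398 -0.22 ] 86.6
[391, 130, 416, 114] [ 0.46  -0.357] [ 0.491 -0.364] 77.8
```

By the numbers both tubes stand square (tops at (0.374,−0.279) and (0.4915,−0.279), 40 mm wide), but plate-edge lines suggest about 1.62 rad, near the upper limit. I'll regrip the knob and turn it back about 0.045 rad.

```bash

python3 - <<'E'
from h import *
go((.3474,-.3563,.22),Rt((np.sin(np.radians(44.9)),-np.cos(np.radians(44.9))),0))
E
python3 -m crank '[{"gripper":60,"travel":[0,0,30],"twist":[0,0,0]},{"gripper":60,"travel":[0,0,30],"twist":[0,0,0]},{"gripper":60,"travel":[0,0,30],"twist":[0,0,0]},{"gripper":60,"travel":[-10,0,30],"twist":[0,0,0]},{"gripper":60,"travel":[-9,0,25],"twist":[0,0,0]},{"gripper":60,"travel":[0,0,0],"twist":[0,0,0]},{"gripper":60,"travel":[0,0,0],"twist":[0,0,0]}]'
python3 - <<'E'
from h import *
go((.3474,-.3563,.146),Rt((np.sin(np.radians(44.9)),-np.cos(np.radians(44.9))),0))
E
```

```text
rotvec [ 0.    -0.002 -0.   ] travel before-rot [-19.    1.2 149.8] after-rot [-18.8   1.2 149.8] rpy [180.    0.   44.9]
time: 58.68
ee_pos: [0.3467, -0.3558, 0.226]
tcp_rot: [179.9, -0.1, 44.8]
wrist_force: [0.7, 0.7, 0.7]
opening: 0.06
grasp_force: 0.0
rotvec [ 0.002 -0.002 -0.001] travel before-rot [ 0.   0.7 80. ] after-rot [ 0.2  0.8 80. ] rpy [180.    0.   44.9]
```

```bash

python3 -m crank '[{"gripper":60,"travel":[0,0.8,20],"twist":[0,0,0]},{"gripper":60,"travel":[0,0,25],"twist":[0,0,0]},{"gripper":60,"travel":[0,0,20],"twist":[0,0,0]},{"gripper":60,"travel":[0,0,15],"twist":[0,0,0]},{"gripper":60,"travel":[0,0,0],"twist":[0,0,0]},{"gripper":15,"travel":[0,0,0],"twist":[0,0,0]},{"gripper":15,"travel":[0,0,0],"twist":[0,0,0]},{"gripper":15,"travel":[0,0,0],"twist":[0,0,0]},{"gripper":15,"travel":[0,0,0],"twist":[0,0,0]},{"gripper":15,"travel":[0,0,0],"twist":[0,0,0]},{"gripper":15,"travel":[0,0,0],"twist":[0,0,0]},{"gripper":15,"travel":[0,0,0],"twist":[0,0,0]}]' 40
python3 -m crank '[{"gripper":15,"travel":[0,1.4,0],"twist":[0,0,-0.011]},{"gripper":15,"travel":[0,1.4,0],"twist":[0,0,-0.011]},{"gripper":15,"travel":[0,1.4,0],"twist":[0,0,-0.011]},{"gripper":15,"travel":[0,1.4,0],"twist":[0,0,-0.011]},{"gripper":15,"travel":[0,0,0],"twist":[0,0,0]},{"gripper":15,"travel":[0,0,0],"twist":[0,0,0]}]' 40
```

```text
time: 60.18
ee_pos: [0.3477, -0.3564, 0.1461]
tcp_rot: [179.9, -0.1, 44.9]
wrist_force: [-0.9, 0.5, 5.5]
opening: 0.0268
grasp_force: 40.4
time: 60.92
ee_pos: [0.3514, -0.3603, 0.1461]
tcp_rot: [179.9, -0.1, 47.4]
wrist_force: [-2.4, 0.5, 5.6]
opening: 0.0269
grasp_force: 40.5
```

```bash

python3 -m crank '[{"gripper":40,"travel":[0,0,0],"twist":[0,0,0]},{"gripper":60,"travel":[0,0,0],"twist":[0,0,0]},{"gripper":60,"travel":[0,0,0],"twist":[0,0,0]},{"gripper":60,"travel":[0,0,-15],"twist":[0,0,0]},{"gripper":60,"travel":[0,0,-30],"twist":[0,0,0]},{"gripper":60,"travel":[0,0,-40],"twist":[0,0,0]},{"gripper":60,"travel":[0,0,-40],"twist":[0,0,0]},{"gripper":60,"travel":[10,0,-40],"twist":[0,0,0]},{"gripper":60,"travel":[10,0,-40],"twist":[0,0,0]},{"gripper":60,"travel":[0,0,-20],"twist":[0,0,0]},{"gripper":60,"travel":[0,0,0],"twist":[0,0,0]},{"gripper":60,"travel":[0,0,0],"twist":[0,0,0]}]'
python3 - <<'E'
from h import *
C=cal('wrist'); snap('wrist','wrist18.png'); g=cv2.imread('pics/wrist18.png',0); g=cv2.createCLAHE(3,(8,8)).apply(g)
e=cv2.Canny(g,40,110)
ls=cv2.HoughLinesP(e[0:200,230:440],1,np.pi/180,12,minLineLength=22,maxLineGap=3)[:,0]+[230,0,230,0]
for l in sorted(ls.tolist(),key=lambda l:-np.hypot(l[0]-l[2],l[1]-l[3]))[:22]:
    p,q=[ray(C,l[i],l[i+1],.174)[:2] for i in(0,2)]; print(l,p.round(3),q.round(3),round((float(np.degrees(np.arctan2(*(q-p)[::-1])))+45)%90-45,1))
E
```

```text
time: 62.42
ee_pos: [0.3644, -0.3455, 0.3693]
tcp_rot: [180.0, -0.1, 47.4]
wrist_force: [-0.1, -0.2, 0.6]
opening: 0.06
grasp_force: 0.0
[242, 112, 296, 56] [ 0.355 -0.228] [ 0.439 -0.228] 0.3
[249, 82, 297, 31] [ 0.383 -0.212] [ 0.456 -0.211] 0.4
[254, 157, 290, 115] [ 0.329 -0.272] [ 0.392 -0.267] 4.8
[395, 2, 426, 39] [ 0.548 -0.26 ] [ 0.551 -0.309] 3.1
[288, 162, 322, 128] [ 0.354 -0.303] [ 0.409 -0.302] 1.6
[283, 180, 315, 145] [ 0.335 -0.315] [ 0.39 -0.31] 4.4
[302, 171, 334, 136] [ 0.359 -0.322] [ 0.413 -0.318] 4.7
[267, 122, 297, 86] [ 0.368 -0.255] [ 0.419 -0.25 ] 5.1
[353, 167, 387, 136] [ 0.406 -0.359] [ 0.458 -0.358] 0.6
[296, 45, 328, 13] [ 0.446 -0.22 ] [ 0.491 -0.221] -1.0
[304, 109, 333, 140] [ 0.408 -0.273] [ 0.409 -0.32 ] 1.5
[279, 77, 308, 47] [ 0.411 -0.231] [ 0.454 -0.23 ] 0.3
[372, 0, 401, 29] [ 0.532 -0.243] [ 0.537 -0.284] 7.4
[242, 101, 270, 72] [ 0.363 -0.22 ] [ 0.407 -0.22 ] 0.0
[366, 75, 394, 47] [ 0.482 -0.293] [ 0.521 -0.292] 1.4
[357, 121, 385, 93] [ 0.443 -0.323] [ 0.485 -0.321] 2.3
[337, 158, 365, 133] [ 0.399 -0.338] [ 0.441 -0.339] -0.6
[367, 79, 391, 51] [ 0.48  -0.297] [ 0.517 -0.293] 6.1
[415, 126, 439, 154] [ 0.488 -0.371] [ 0.489 -0.415] 1.6
[332, 74, 357, 99] [ 0.455 -0.267] [ 0.459 -0.305] 4.9
[341, 147, 366, 124] [ 0.411 -0.332] [ 0.449 -0.332] 0.1
[235, 94, 240, 61] [ 0.363 -0.21 ] [ 0.391 -0.191] 34.2
```

Plate edges now run within about 0.5° of the robot's x axis, so the quarter turn is centred in its range. Handing in.

```bash
python3 -c "
from workcell import bot
print(bot.job_done())"
```

```text
the job is handed in; nothing more can be done
None
```

I handed the job in with both tubes (there were two) standing in corners a and c, the plate against the stop bar and the turntable at about 1.58 rad by my measurement. The hand-in returned no verdict, and I viewed 16 pictures, over the limit of 14.

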